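Move a key to its own fold-down peg and fold the emptied peg flat

ROBOT

A 6-joint arm with a two-finger parallel gripper is mounted at the origin on a cart in front of the work surface, level with it; the furniture and walls round the work are solid. World frame = base frame: x ahead of the robot, y to its left, z up, the work surface at z = 0. Lengths are in mm, angles in rad, forces in N, time in s.
With the tool pointing down it reaches from about 350 to 975 mm from the base axis. Payload 7.1 kg.
Tool frame: the origin (TCP) lies at the very end of the fingers, on their centre line; the grasp point (between the pads) lies 19 mm behind it (ctrl.grip_point_offset is the distance from the TCP to the grasp point, in mm); x points along the fingers, y is the direction in which the jaws open and shut, and the axes are right-handed (so a half turn about x gives the same grasp; the last joint's range is limited). The gripper opens to 88 mm and grips with 3 to 60 N. Pads are 20 mm wide; open, the fingers measure 115 mm over their backs; the gripper's body (75 mm by 178 mm) begins 61 mm behind the grasp point.
Start: joints at [1.103, 0.423, 1.63, -0, 1.089, -0.019], TCP at [271.145, 563.103, 222.675] pointing down, gripper open.
Joint ranges: [-3, 3], [-0.9, 2.11], [0.09, 2.58], [-1.31, 4.45], [0.11, 2.69], [-2.54, 2.54]. Speed limits (rad/s): [2.39, 2.39, 3.01, 3.14, 3.14, 3.14].

INTERFACE

Orientations are given as a rotation vector (axis times angle).
In Python, from workcell import ctrl, vision, workorder gives the robot as it stands.
- The arm moves only by the shell command python3 -m crank 'ROWS'. ROWS is JSON, a list of rows, each a list of 3 entries, a list of its own where there are three numbers: the shift along the tool's x, y, z in m, then the turn, a rotation vector about the tool's x, y, z in rad, then the finger opening in m, from 0 to 0.0878. In form: [[[dx, dy, dz], [wx, wy, wz], jaw], ...]. A call has exactly 8 rows; each row shifts and turns the commanded pose from where the row before left it, along the tool's axes as they then stand; what a row does not reach is not made up. A row lasts 1/12 s, in which the tool goes at most 41.7 mm and 7.16 degrees, less where a joint would pass 70% of its speed; a pose out of reach is approached as far as the arm can. A call with a gripper value outside its range is refused whole. The fingers move at their own pace and stop on an object; the grip force is fixed at half the most. Time passes only in rows, so rows that do not move let the fingers close, or fill a call up. It gives the time, the measured TCP pose, the force and the opening at its end, in the units of the state.
- ctrl.get_obs(): the state, without advancing time (a new reading comes with each control period).
- vision.get_image(name): name is "scene" or "side" or "wrist"; returns a dict with "img" (420x560x3 uint8, blue, green, red), "mtx" (3x3 intrinsics, pixels), "rvec" (rotation vector, rad) and "tvec" (3), from world to camera coordinates, as OpenCV has them; the wrist camera has in their place "hand_eye" (4x4, takes a point from camera to tool coordinates, whose origin is the TCP and whose axes are the tool frame's). Camera axes: x right, y down, z forward; pixel columns grow to the right and rows downward; lengths in mm; the calibration is good to about 2 mm. A picture is of the moment at which its call begins: read the wrist's pose just before it. There is no depth.
- workorder.close_job(): hands the job in, once; it reports no verdict.
The state is a dict: "t": time; "qpos": joint angles; "qvel": joint speeds; "joint_torque": joint torques, N m; "ee_pos": TCP position; "orientation": TCP orientation; "ft_force": force on the tool from outside, world axes, zero at the start; "moment": the same for the moment, N m; "width": finger opening in mm.
Only numpy, scipy, OpenCV 4.12 (cv2) and the standard library are available. Lean on these libraries where they do the work, as an engineer would, in place of code of your own. Each camera call takes 0.05 s, during which the arm holds its last target.

TASK

The green key has been hung on the red peg of the desk-top key rack: fold the green peg out until it is fully down on its stop, hang the green key on it, and fold the emptied red peg back up until it is fully home, since empty pegs are kept flat here so that nobody catches a sleeve on them. The hooks are knocked out of true from years of use, so feel for each stop and press the peg onto it only lightly, or the hook bends; ease the key onto the peg without forcing it. Leave the yellow key hanging and the mug standing where they are.

Things in the scene. Friction and masses are not known exactly. Their poses are not given: they have to be found in the camera images.
- rack: Desk-top key rack, fixed. Board 300 wide, 14 thick, its front face at x = 0 of this frame, z = 148 to 224 mm, on two uprights and a 112 x 300 mm foot. Origin on the desk below the middle of the board's front face; x into the board, y left along it. Three folding pegs (red, green, yellow knob and plate) at y = -100, 0, 100 mm, order varies; hinge pins along y, z = 190 mm, 13 mm before the board.
- pegroot_green (a point): Middle of the green peg's hinge pin; frame turns with the peg: z from pin to knob, y along the pin (left). Folded, it points up; it swings out and down to the robot by 1.25 rad from stop to stop. Each hook's two stops are together up to 0.2 rad out of true, unmeasured. It starts 0 to 0.12 rad from home. Shaft 7 mm, barrel knob 56 mm from the pin, 11 mm thick, 12 mm wide between flat ends (y).
- knob_green (a point): Centre of the green knob at the free end. Folded, it is about 22 mm above the board's top edge, so fingers fit round it. Stiff hinge: stays where left, moves with about 2 N at the knob (twice that if a tight pinch must turn on it; the knob then creeps in the fingers, so take it anew). Pressed on a stop with over 14 N at the knob, the hook gives and stays bent.
- pegroot_red (a point): As pegroot_green, for the red peg, which starts out, on its stop or up to 0.06 rad short of it, with the green key on it.
- knob_red (a point): Centre of the red barrel knob at the free end of the red peg; all as for knob_green.
- eye_green (a point): Centre of the eye (20 mm hole, 12 mm deep along this frame's x) of the green key, one rigid piece, about 80 g (50 to 120): eye ring 32 mm across, below it a paddle 30 wide (y) x 12 thick (x) down to 62 mm under the eye's centre, then a steel blade to 110 mm. It hangs upright (z up, leaning under 0.2 rad) 29 mm from the hinge pin, faces parallel to the board, the eye's top on the shaft.
- paddle_green (a point): Point of the green key's paddle 26 mm straight below the eye's centre; take it here by its narrow sides, 30 mm apart along y.
- eye_yellow (a point): Centre of the eye of the yellow key, shaped like the green one, which hangs on the yellow peg and stays there.
- glass_mug: Glass coffee mug with handle, 73 mm wide, 92 mm high, on the desk to the left of the rack; origin at the centre of its underside. Leave it alone. (Also solid here: a room-high partition at the right end of the desk, x = 0.29 to 0.95 m, left face at y = -0.32 m; and a monitor over the back of the desk, front at x = 0.69 m, lower edge 0.45 m up.)
Mind the look-alikes: they are no part of the job. What is shaped like the part that bears eye_green but purple is not meant.

How it is judged (in metres and radians):
On the way, in this order (a step that is already met when the one before it is completed fails the run):
1. the green peg is folded fully out onto its stop (value of joint peg_green above 1.22 rad), for 0.2 s.
2. the green key hangs on the green peg, let go (z of eye_green in the frame of pegroot_green between 0.006 and 0.048 m and x of eye_green in the frame of pegroot_green between -0.012 and 0.012 m and y of eye_green in the frame of pegroot_green between -0.01 and 0.01 m and angle between eye_green's own z axis and vertical below 0.35 rad and value of joint peg_green above 1.21 rad and contact force between the fingers and key_green below 0.5 N), for 0.3 s.
At the end, for the whole second after the job is handed in: Counted from each peg's own folded stop (out stop: 1.25 rad), the green peg is over 1.21 rad out and the empty red peg under 0.03 rad; the green key hangs upright (within 0.35 rad), its eye round the green shaft 6 to 48 mm from the pin; the yellow key hangs within 20 mm of where it was (value of joint peg_green above 1.21 rad and value of joint peg_red below 0.03 rad and distance of eye_yellow from where it was at the start of the episode below 0.02 m and z of eye_green in the frame of pegroot_green between 0.006 and 0.048 m and x of eye_green in the frame of pegroot_green between -0.012 and 0.012 m and y of eye_green in the frame of pegroot_green between -0.01 and 0.01 m and angle between eye_green's own z axis and vertical below 0.35 rad); the robot touches nothing.
It fails at once if the key forced against the green peg with more than 15 N (contact force between key_green and peg_green above 15 N).
It fails at once if a hook bent by forcing its peg against a stop (its stop moved by more than 2 mm, measured at the knob) (distance of any of stop_green, stop_red from where it was at the start of the episode above 0.002 m).
It fails at once if the yellow key knocked about (its eye moved more than 20 mm) (distance of eye_yellow from where it was at the start of the episode above 0.02 m).
It fails at once if the mug moved more than 15 mm (distance of glass_mug from where it was at the start of the episode above 0.015 m).
It also fails if it takes over 72 s, if anything falls off the work surface, if the arm or the gripper's body presses on something with over 40 N, if the wrist force passes 120 N, or if a joint passes its speed limit or range.

## Working session

There is one attempt and no reset: what is moved stays moved. The work goes in short steps, Python scripts to look and compute and a shell command to move; the robot and the scene stay as the last step left them, time stands still between calls to the robot, and variables do not carry over. Pictures are saved under pics/ and viewed, and the job is handed in when it is done.

```bash
ls; mkdir -p pics; cat > h.py <<'E'
import numpy as np, cv2, sys
from scipy.spatial.transform import Rotation as R
from workcell import ctrl, vision, workorder
def st():
    o=ctrl.get_obs(); return o
def show():
    o=st(); print('t',round(o['t'],2),'p',np.round(o['ee_pos'],1),'F',np.round(o['ft_force'],1),'w',np.round(o['width'],1)); print(np.round(R.from_rotvec(o['orientation']).as_matrix(),3).tolist(), np.round(o['qpos'],3))
def cap(n,f):
    o=st(); d=vision.get_image(n); cv2.imwrite('pics/'+f+'.png',d['img'])
    K=np.array(d['mtx'],float)
    if n=='wrist':
        T=np.eye(4);T[:3,:3]=R.from_rotvec(o['orientation']).as_matrix();T[:3,3]=o['ee_pos']
        C=T@np.array(d['hand_eye']); Rc=C[:3,:3]; c=C[:3,3]
    else:
        Rw=cv2.Rodrigues(np.array(d['rvec'],float))[0]; Rc=Rw.T; c=-Rw.T@np.array(d['tvec'],float).ravel()
    np.savez('pics/'+f+'.npz',K=K,R=Rc,c=c); return d['img']
def ray(f,uv):
    z=np.load('pics/'+f+'.npz'); v=z['R']@np.linalg.inv(z['K'])@np.array([uv[0],uv[1],1.]); return z['c'],v/np.linalg.norm(v)
def plane(f,uv,ax,val):
    c,v=ray(f,uv); return c+v*(val-c[ax])/v[ax]
def tri(obs):
    A=np.zeros((3,3));b=np.zeros(3);L=[ray(f,uv) for f,uv in obs]
    for c,v in L:
        P=np.eye(3)-np.outer(v,v);A+=P;b+=P@c
    x=np.linalg.solve(A,b); return x,[round(float(np.linalg.norm((np.eye(3)-np.outer(v,v))@(x-c))),2) for c,v in L]
def proj(f,X):
    z=np.load('pics/'+f+'.npz'); p=z['K']@(z['R'].T@(np.array(X)-z['c'])); return p[:2]/p[2]
E
python3 - <<'E'
from h import *
show()
for n in ['scene','side','wrist']:
    cap(n,n+'0'); z=np.load(f'pics/{n}0.npz'); print(n,z['c'].round(0),z['R'][:,2].round(2),z['K'][0,0])
E
```

```text
pics
t 0.0 p [270.9 562.6 221.9] F [ 0.2  0.5 -0.1] w 87.7
[[-0.001, 0.434, 0.901], [-0.001, 0.901, -0.434], [-1.0, -0.002, -0.0]] [ 1.103  0.424  1.631  0.     1.089 -0.019]
scene [ -91. -457.  773.] [ 0.63  0.46 -0.62] 454.16112893047847
side [473. 627. 744.] [ 0.09 -0.75 -0.65] 435.2092734612355
wrist [202. 596. 384.] [ 0.25 -0.12 -0.96] 298.4008073794354
```

View pics/scene0.png

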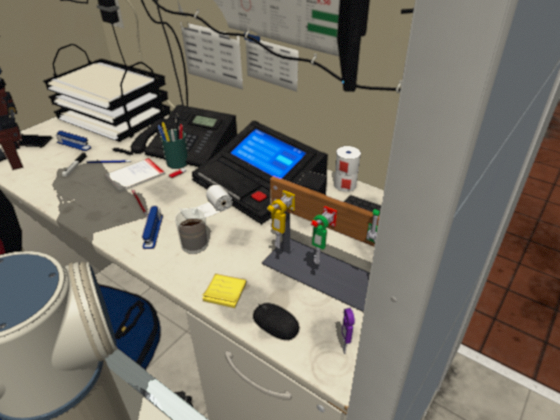

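View pics/side0.png

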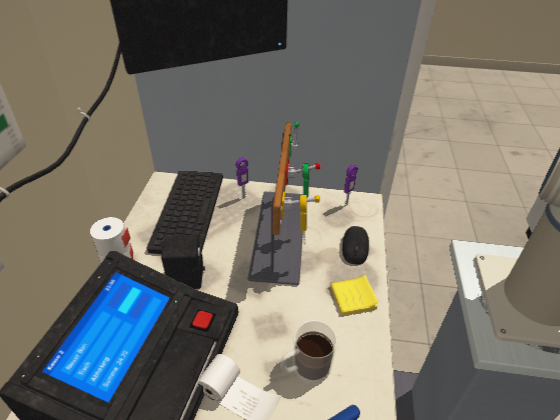

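View pics/wrist0.png

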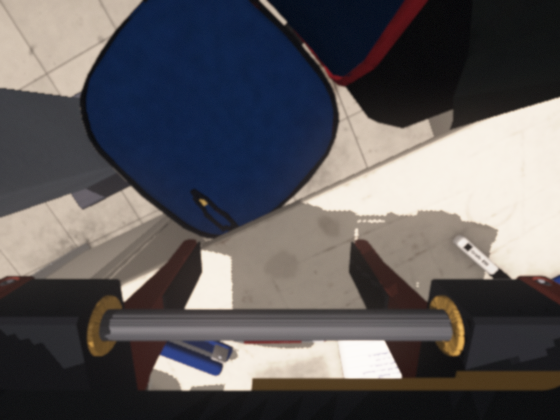

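```bash
python3 - <<'E'
from h import *
a=cv2.imread('pics/side0.png')[110:240,220:380]; cv2.imwrite('pics/s0z.png',cv2.resize(a,None,fx=5,fy=4.6,interpolation=cv2.INTER_CUBIC))
b=cv2.imread('pics/scene0.png')[170:310,240:390]; cv2.imwrite('pics/c0z.png',cv2.resize(b,None,fx=4,fy=4,interpolation=cv2.INTER_CUBIC))
E
```

```text
(no output)
```

View pics/s0z.png

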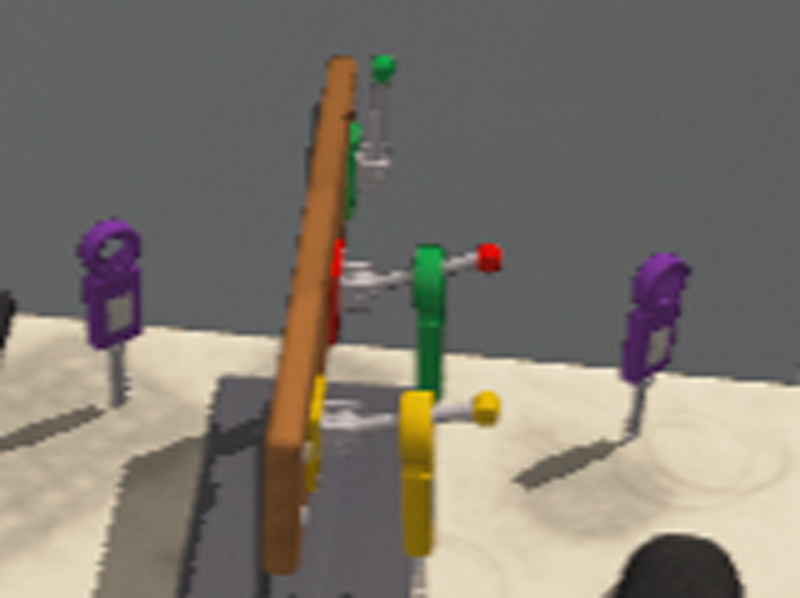

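View pics/c0z.png

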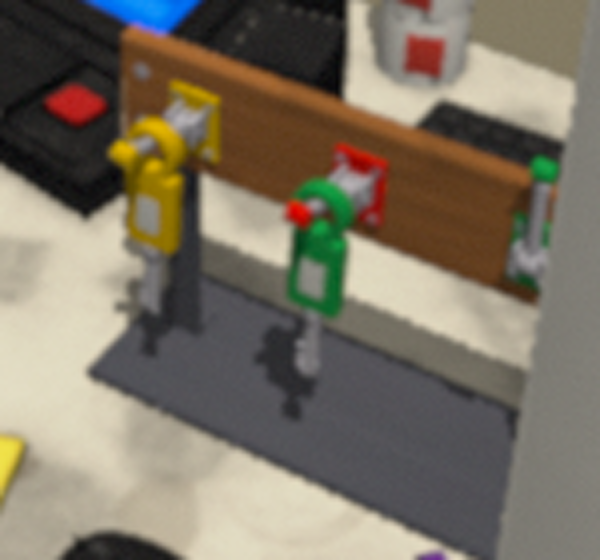

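```bash
python3 - <<'E'
from h import *
S=lambda u,v:(240+u/4,170+v/4)
D=lambda u,v:(220+u/5,110+v/4.6)
for n,a,b in [('red',S(299,212),D(489,257)),('green',S(543,168),D(383,68)),('yel',S(122,152),D(486,408)),('eyeG',S(325,207),D(428,275)),('eyeY',S(158,145),D(417,420))]:
    x,e=tri([('scene0',a),('side0',b)]); print(n,x.round(1),e)
for uv in [(299,571),(299,440),(265,440),(331,58),(356,60)]: print(plane('side0',D(*uv),2,224).round(1))
E
```

```text
red [ 484.9 -112.8  210.6] [0.65, 0.65]
green [ 541.2 -209.5  246.1] [0.47, 0.47]
yel [478.  -11.8 206.1] [0.01, 0.01]
eyeG [ 509.5 -113.   197.2] [0.48, 0.48]
eyeY [504.6 -14.3 194.4] [0.59, 0.59]
[533.6 111.7 224. ]
[543.5  39.7 224. ]
[555.7  41.7 224. ]
[ 568.7 -251.4  224. ]
[ 557.  -251.4  224. ]
```

```bash
cat >> h.py <<'E'
def ori(pitch,yaw=0.046):
    f=np.array([np.cos(yaw),np.sin(yaw),0]);l=np.array([-np.sin(yaw),np.cos(yaw),0]);u=np.array([0,0,1.])
    x=np.cos(pitch)*f-np.sin(pitch)*u; return np.stack([x,l,np.cross(x,l)],1)
def rows(p,Rt=None,n=8):
    o=st();R0=R.from_rotvec(o['orientation']).as_matrix()
    if Rt is None: Rt=R0
    rel=R0.T@Rt; w=R.from_matrix(rel).as_rotvec()/n
    s=R.from_rotvec(w).as_matrix();S=np.zeros((3,3));M=np.eye(3)
    for k in range(n): S+=M;M=M@s
    d=np.linalg.solve(S,R0.T@(np.array(p)-np.array(o['ee_pos'])))/1000
    print(n,'rows of d',d.round(5).tolist(),'|d|',np.linalg.norm(d).round(4),'w',w.round(4).tolist(),'deg',np.degrees(np.linalg.norm(w)).round(2))
E
python3 - <<'E'
from h import *
for uv in [(347,207),(244,198),(356,262),(314,375),(318,362)]: print(plane('side0',uv,2,0).round(0))
print(plane('side0',(351,170),2,110).round(0))
rows([300,0,330],ori(0.785),24)
E
```

```text
[ 401. -236.    0.]
[ 671. -229.    0.]
[377. -49.   0.]
[450. 233.   0.]
[445. 207.   0.]
[ 405. -248.  110.]
24 rows of d [-0.00266, -0.02257, 0.00786] |d| 0.024 w [-0.0195, -0.0321, 0.0081] deg 2.2
```

```bash
for i in 1 2 3; do python3 -m crank '[[[-0.0027,-0.0226,0.0079],[-0.0195,-0.0321,0.0081],0.06],[[-0.0027,-0.0226,0.0079],[-0.0195,-0.0321,0.0081],0.06],[[-0.0027,-0.0226,0.0079],[-0.0195,-0.0321,0.0081],0.06],[[-0.0027,-0.0226,0.0079],[-0.0195,-0.0321,0.0081],0.06],[[-0.0027,-0.0226,0.0079],[-0.0195,-0.0321,0.0081],0.06],[[-0.0027,-0.0226,0.0079],[-0.0195,-0.0321,0.0081],0.06],[[-0.0027,-0.0226,0.0079],[-0.0195,-0.0321,0.0081],0.06],[[-0.0027,-0.0226,0.0079],[-0.0195,-0.0321,0.0081],0.06]]'; done; python3 -c "
from h import *
show(); cap('wrist','w1')"
```

```text
t: 0.82
ee_pos: [259.8, 371.1, 247.0]
orientation: [0.223, 1.293, -0.214]
ft_force: [-0.4, -0.6, -0.2]
width: 60.0
t: 1.48
ee_pos: [270.8, 182.0, 281.6]
orientation: [0.1, 1.04, -0.083]
ft_force: [0.6, 0.3, 0.8]
width: 60.2
t: 2.15
ee_pos: [289.5, 38.2, 314.8]
orientation: [0.012, 0.862, 0.023]
ft_force: [-0.9, -0.3, -0.2]
width: 59.8
t 2.15 p [289.5  38.2 314.8] F [-0.9 -0.3 -0.2] w 59.8
[[0.651, -0.016, 0.759], [0.025, 1.0, -0.001], [-0.759, 0.02, 0.651]] [ 0.205 -0.686  2.514 -0.186  0.62  -1.262]
```

View pics/w1.png

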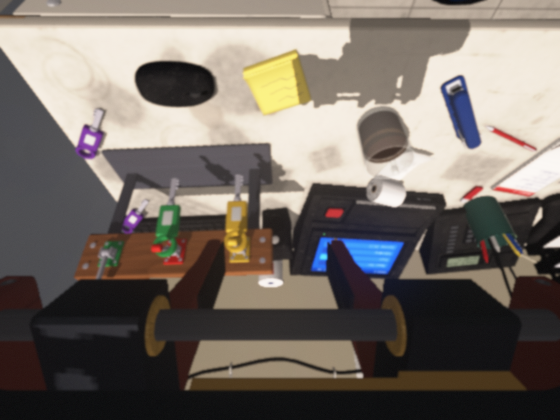

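```bash
python3 -c "
from h import *
rows([350,-110,340],ori(0.785),8)"
```

```text
8 rows of d [0.00229, -0.01848, 0.00743] |d| 0.02 w [-0.0042, -0.0097, 0.0011] deg 0.61
```

```bash
python3 -m crank '[[[0.0023,-0.0185,0.0074],[-0.0042,-0.0097,0.0011],0.02],[[0.0023,-0.0185,0.0074],[-0.0042,-0.0097,0.0011],0.02],[[0.0023,-0.0185,0.0074],[-0.0042,-0.0097,0.0011],0.02],[[0.0023,-0.0185,0.0074],[-0.0042,-0.0097,0.0011],0.02],[[0.0023,-0.0185,0.0074],[-0.0042,-0.0097,0.0011],0.02],[[0.0023,-0.0185,0.0074],[-0.0042,-0.0097,0.0011],0.02],[[0.0023,-0.0185,0.0074],[-0.0042,-0.0097,0.0011],0.02],[[0,0,0],[0,0,0],0.02]]'; python3 -c "
from h import *
show(); a=cap('wrist','w2'); cv2.imwrite('pics/w2z.png',cv2.resize(a[100:300,:380],None,fx=2.1,fy=2.1,interpolation=cv2.INTER_CUBIC))"
```

```text
t: 2.87
ee_pos: [323.4, -50.8, 323.3]
orientation: [0.009, 0.843, 0.029]
ft_force: [-0.4, 0.1, 0.8]
width: 20.4
t 2.87 p [323.4 -50.8 323.3] F [-0.4  0.1  0.8] w 20.4
[[0.665, -0.022, 0.747], [0.029, 1.0, 0.004], [-0.746, 0.019, 0.665]] [-0.561 -0.562  2.472  0.628  0.701 -2.525]
```

View pics/w2.png

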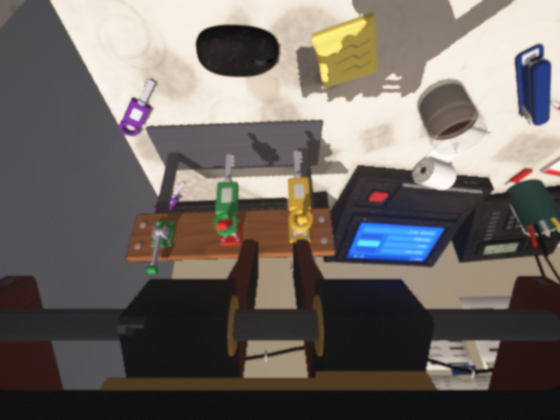

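```bash
for i in 1 2 3; do python3 -m crank '[[[0,0,0],[0.122,0,0],0.02],[[0,0,0],[0.122,0,0],0.02],[[0,0,0],[0.122,0,0],0.02],[[0,0,0],[0.122,0,0],0.02],[[0,0,0],[0.122,0,0],0.02],[[0,0,0],[0.122,0,0],0.02],[[0,0,0],[0.122,0,0],0.02],[[0,0,0],[0.122,0,0],0.02]]';done; cat >> h.py <<'E'
def orf(pitch,yaw=0.046):
    M=ori(pitch,yaw).copy(); M[:,1:]*=-1; return M
E
python3 -c "
from h import *
show(); rows([350,-110,340],orf(0.785),8)"
```

```text
t: 3.58
ee_pos: [322.1, -45.2, 322.0]
orientation: [0.915, 0.796, -0.373]
ft_force: [-0.7, 0.5, -0.5]
width: 20.2
t: 4.25
ee_pos: [322.1, -45.2, 322.0]
orientation: [1.818, 0.594, -0.79]
ft_force: [-0.2, 0.5, -0.4]
width: 19.8
t: 4.92
ee_pos: [322.1, -45.2, 322.0]
orientation: [2.685, 0.189, -1.201]
ft_force: [-0.7, -0.0, 0.4]
width: 20.2
t 4.92 p [322.1 -45.2 322. ] F [-0.7 -0.   0.4] w 20.2
[[0.663, 0.195, -0.723], [0.037, -0.973, -0.228], [-0.748, 0.124, -0.652]] [-0.544 -0.567  2.476  0.621  0.7    0.409]
8 rows of d [0.00044, 0.00863, -0.00288] |d| 0.0091 w [0.0244, 0.0073, 0.0016] deg 1.47
```

```bash
python3 -m crank '[[[0.0004,0.0086,-0.0029],[0.0244,0.0073,0.0016],0.0],[[0.0004,0.0086,-0.0029],[0.0244,0.0073,0.0016],0.0],[[0.0004,0.0086,-0.0029],[0.0244,0.0073,0.0016],0.0],[[0.0004,0.0086,-0.0029],[0.0244,0.0073,0.0016],0.0],[[0.0004,0.0086,-0.0029],[0.0244,0.0073,0.0016],0.0],[[0.0004,0.0086,-0.0029],[0.0244,0.0073,0.0016],0.0],[[0.0004,0.0086,-0.0029],[0.0244,0.0073,0.0016],0.0],[[0.0004,0.0086,-0.0029],[0.0244,0.0073,0.0016],0.0]]'; python3 -c "
from h import *
show(); a=cap('wrist','w3')"
```

```text
t: 5.58
ee_pos: [350.3, -109.6, 340.6]
orientation: [2.882, 0.07, -1.194]
ft_force: [0.0, 1.2, 1.0]
width: 0.1
t 5.58 p [ 350.3 -109.6  340.6] F [0.  1.2 1. ] w 0.1
[[0.706, 0.05, -0.706], [0.033, -0.999, -0.037], [-0.707, 0.003, -0.707]] [-0.806 -0.433  2.413  0.854  0.784  0.204]
```

View pics/w3.png

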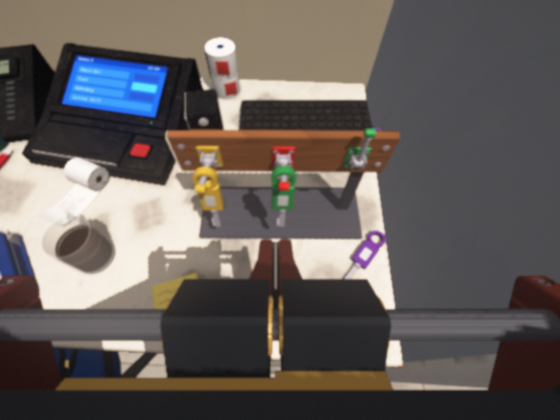

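```bash
python3 - <<'E'
from h import *
a=cv2.imread('pics/w3.png'); cv2.imwrite('pics/w3z.png',cv2.resize(a[120:240,160:410],None,fx=3.2,fy=3.2,interpolation=cv2.INTER_CUBIC))
def blobs(f):
    im=cv2.imread(f'pics/{f}.png');h=cv2.cvtColor(im,cv2.COLOR_BGR2HSV)
    for n,lo,hi in [('r',(0,170,80),(5,255,255)),('g',(50,120,60),(75,255,255)),('y',(20,180,90),(30,255,255))]:
        m=cv2.inRange(h,lo,hi);k,l,s,c=cv2.connectedComponentsWithStats(m)
        for i in range(1,k):
            if s[i,4]>15: print(f,n,s[i].tolist(),c[i].round(1))
for f in ['scene0','side0','w3']: blobs(f)
E
```

```text
scene0 r [153, 163, 9, 9, 21] [157.3 167.5]
scene0 r [340, 162, 7, 9, 49] [343.3 166.4]
scene0 r [342, 180, 8, 8, 50] [345.6 183.4]
scene0 r [251, 191, 16, 10, 99] [258.5 195.7]
scene0 r [324, 206, 13, 21, 75] [331.8 213.9]
scene0 r [312, 221, 6, 6, 25] [314.3 223.1]
scene0 g [313, 11, 25, 11, 153] [325.   16.1]
scene0 g [308, 24, 29, 12, 162] [322.   29.5]
scene0 g [372, 209, 8, 6, 36] [375.6 211.6]
scene0 g [312, 215, 16, 34, 260] [320.5 230.7]
scene0 y [162, 122, 7, 18, 44] [164.8 129.9]
scene0 y [282, 190, 13, 21, 90] [290.2 198. ]
scene0 y [267, 199, 21, 34, 330] [278.5 213.9]
scene0 y [238, 280, 7, 11, 26] [241.6 284.3]
scene0 y [204, 290, 35, 17, 272] [220.8 298.5]
side0 r [286, 162, 3, 23, 34] [286.6 172.1]
side0 r [316, 163, 4, 6, 23] [317.4 165.6]
side0 r [123, 230, 7, 16, 64] [125.9 237.1]
side0 r [130, 249, 3, 10, 16] [131.4 253.2]
side0 r [192, 311, 21, 18, 258] [202.1 319.1]
side0 g [0, 115, 7, 16, 72] [  2.2 122.7]
side0 g [295, 122, 4, 6, 19] [296.3 124.2]
side0 g [289, 137, 3, 18, 24] [290.1 145. ]
side0 g [303, 163, 6, 33, 155] [305.5 177.5]
side0 y [282, 191, 3, 16, 31] [282.8 198.2]
side0 y [300, 195, 7, 36, 194] [302.9 211.3]
side0 y [315, 195, 5, 7, 28] [316.9 198.1]
side0 y [281, 209, 3, 8, 16] [281.9 212.4]
side0 y [331, 276, 46, 39, 967] [354.3 294.6]
w3 r [218, 63, 9, 10, 84] [222.2  67.4]
w3 r [226, 84, 9, 9, 67] [230.5  88.1]
w3 r [131, 145, 18, 12, 133] [140.  150.7]
w3 r [272, 146, 24, 7, 118] [283.4 148.3]
w3 r [292, 153, 3, 8, 18] [293.1 156.2]
w3 r [272, 154, 3, 8, 18] [272.7 157.1]
w3 r [279, 182, 10, 8, 69] [283.4 185.8]
w3 g [365, 128, 10, 9, 70] [369.5 131.9]
w3 g [273, 167, 22, 42, 309] [284.8 180.7]
w3 g [273, 194, 9, 15, 47] [275.1 202.4]
w3 y [197, 146, 21, 6, 76] [207.1 147.8]
w3 y [195, 168, 23, 25, 192] [208.4 177.7]
```

View pics/w3z.png

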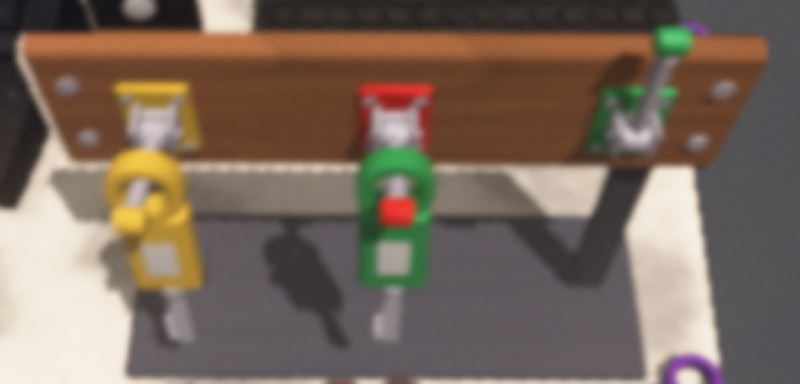

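```bash
python3 - <<'E'
from h import *
Z=lambda u,v:(160+u/3.2-.5+.5/3.2,120+v/3.2-.5+.5/3.2)
for n,a,b,c in [('red',(314.3,223.1),(317.4,165.6),(283.4,185.8)),('green',(375.6,211.6),(296.3,124.2),(369.5,131.9))]:
    for L in ([('scene0',a),('w3',c)],[('side0',b),('w3',c)],[('scene0',a),('side0',b),('w3',c)]):
        x,e=tri(L);print(n,x.round(1),e)
for uv in [(25,53),(760,62)]: print('top',plane('w3',Z(*uv),2,224).round(1))
for uv in [(72,160),(712,166)]: print('bot',plane('w3',Z(*uv),2,148).round(1))
for uv in [(154,130),(395,128),(634,134)]: print('pin z190',plane('w3',Z(*uv),2,190).round(1))
E
```

```text
red [ 485.  -112.8  211.3] [0.59, 0.59]
red [ 485.5 -113.   210.9] [0.35, 0.35]
red [ 485.3 -112.7  210.9] [0.56, 0.09, 0.64]
green [ 540. -210.  249.] [0.46, 0.46]
green [ 542.  -210.6  246.9] [0.53, 0.53]
green [ 541.5 -209.8  247.4] [0.59, 0.48, 0.92]
top [544.3  35.5 224. ]
top [ 554.6 -253.1  224. ]
bot [548.3  38.4 148. ]
bot [ 560.2 -258.9  148. ]
pin z190 [535.3 -10.4 190. ]
pin z190 [ 541.6 -111.2  190. ]
pin z190 [ 543.6 -211.2  190. ]
```

```bash
python3 -c "
from h import *
rows([502,-208,316],orf(0.785,.04),8)"
```

```text
8 rows of d [0.01521, 0.01297, -0.01071] |d| 0.0227 w [0.0009, -0.0001, 0.0005] deg 0.06
```

```bash
python3 -m crank '[[[0.0152,0.013,-0.0107],[0.0009,0,0.0005],0],[[0.0152,0.013,-0.0107],[0.0009,0,0.0005],0],[[0.0152,0.013,-0.0107],[0.0009,0,0.0005],0],[[0.0152,0.013,-0.0107],[0.0009,0,0.0005],0],[[0.0152,0.013,-0.0107],[0.0009,0,0.0005],0],[[0.0152,0.013,-0.0107],[0.0009,0,0.0005],0],[[0.0152,0.013,-0.0107],[0.0009,0,0.0005],0],[[0.0152,0.013,-0.0107],[0.0009,0,0.0005],0]]'; python3 -c "
from h import *
show();rows([562,-206,254],orf(0.785,.04),7);cap('wrist','w4')"
```

```text
t: 6.3
ee_pos: [502.6, -206.7, 315.7]
orientation: [2.885, 0.061, -1.195]
ft_force: [-0.7, -1.3, 0.3]
width: 0.5
t 6.3 p [ 502.6 -206.7  315.7] F [-0.7 -1.3  0.3] w 0.5
[[0.706, 0.043, -0.706], [0.03, -0.999, -0.031], [-0.707, 0.001, -0.707]] [-0.684  0.005  2.174  1.036  0.576  0.053]
7 rows of d [0.01223, 0.00025, 0.00024] |d| 0.0122 w [0.0005, 0.0001, 0.0002] deg 0.03
```

View pics/w4.png

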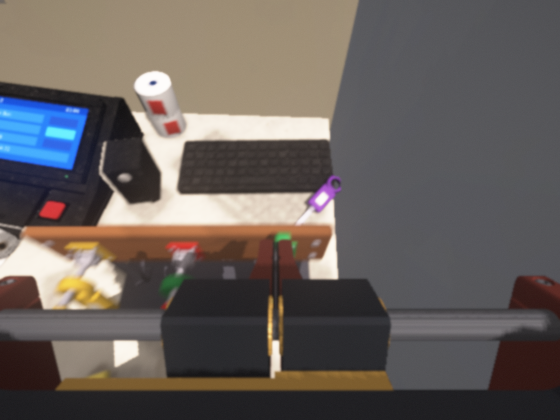

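```bash
python3 -m crank '[[[0.0122,0.0002,0.0002],[0.0005,0,0.0002],0],[[0.0122,0.0002,0.0002],[0.0005,0,0.0002],0],[[0.0122,0.0002,0.0002],[0.0005,0,0.0002],0],[[0.0122,0.0002,0.0002],[0.0005,0,0.0002],0],[[0.0122,0.0002,0.0002],[0.0005,0,0.0002],0],[[0.0122,0.0002,0.0002],[0.0005,0,0.0002],0],[[0.0122,0.0002,0.0002],[0.0005,0,0.0002],0],[[0,0,0],[0,0,0],0]]'; python3 -c "
from h import *
show();cap('wrist','w5');cap('side','s5')
a=cv2.imread('pics/s5.png')[80:240,220:420]; cv2.imwrite('pics/s5z.png',cv2.resize(a,None,fx=4,fy=3.7,interpolation=cv2.INTER_CUBIC))"
```

```text
t: 7.02
ee_pos: [561.6, -205.3, 253.7]
orientation: [2.889, 0.058, -1.198]
ft_force: [-1.1, -0.4, 0.7]
width: -0.0
t 7.02 p [ 561.6 -205.3  253.7] F [-1.1 -0.4  0.7] w -0.0
[[0.706, 0.04, -0.707], [0.029, -0.999, -0.027], [-0.708, -0.001, -0.707]] [-0.588  0.194  2.143  1.305  0.445 -0.18 ]
```

View pics/w5.png

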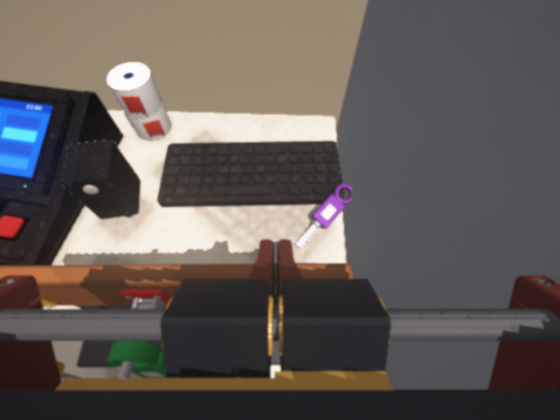

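View pics/s5z.png

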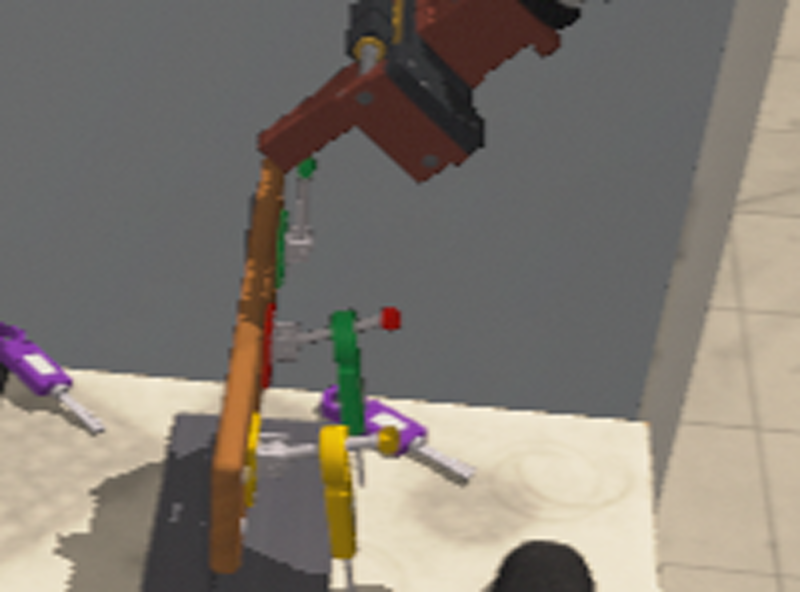

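```bash
python3 -m crank '[[[-0.0023,0,0.003],[0,0,0],0],[[-0.0023,0,0.003],[0,0,0],0],[[-0.0023,0,0.003],[0,0,0],0],[[-0.0023,0,0.0031],[0,0,0],0],[[-0.0014,0,0.0036],[0,0,0],0],[[-0.0014,0,0.0036],[0,0,0],0],[[-0.0014,0,0.0036],[0,0,0],0],[[-0.0014,0,0.0036],[0,0,0],0]]'; python3 -c "
from h import *
show();cap('side','s6')
a=cv2.imread('pics/s6.png')[80:240,220:420]; cv2.imwrite('pics/s6z.png',cv2.resize(a,None,fx=4,fy=3.7,interpolation=cv2.INTER_CUBIC))"
```

```text
t: 7.78
ee_pos: [531.1, -210.6, 247.1]
orientation: [2.891, 0.047, -1.193]
ft_force: [0.4, -0.4, 2.7]
width: 0.5
t 7.78 p [ 531.1 -210.6  247.1] F [ 0.4 -0.4  2.7] w 0.5
[[0.709, 0.033, -0.705], [0.022, -0.999, -0.024], [-0.705, 0.001, -0.709]] [-0.641  0.174  2.196  1.36   0.469 -0.278]
```

View pics/s6z.png

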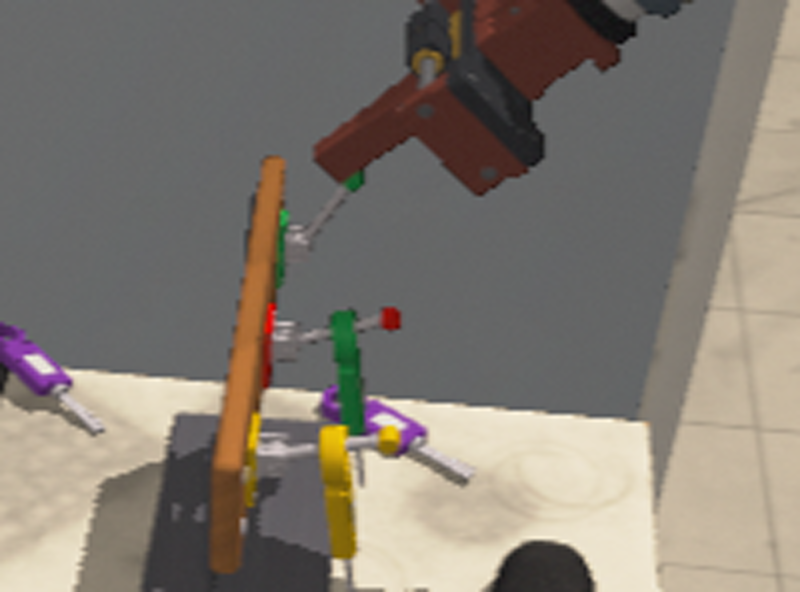

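```bash
python3 -m crank '[[[-0.0004,-0.0005,0.0026],[0,0,0],0],[[-0.0004,-0.0005,0.0026],[0,0,0],0],[[-0.0004,-0.0005,0.0026],[0,0,0],0],[[-0.0004,-0.0005,0.0026],[0,0,0],0],[[0.0004,-0.0005,0.0026],[0,0,0],0],[[0.0004,-0.0005,0.0026],[0,0,0],0],[[0.0004,-0.0005,0.0026],[0,0,0],0],[[0.0004,-0.0005,0.0026],[0,0,0],0]]'; python3 -c "
from h import *
show();cap('side','s7')
a=cv2.imread('pics/s7.png')[80:240,220:420]; cv2.imwrite('pics/s7z.png',cv2.resize(a,None,fx=4,fy=3.7,interpolation=cv2.INTER_CUBIC))"
```

```text
t: 8.5
ee_pos: [516.6, -206.4, 232.1]
orientation: [2.891, 0.049, -1.194]
ft_force: [0.0, -0.1, 2.6]
width: 0.4
t 8.5 p [ 516.6 -206.4  232.1] F [ 0.  -0.1  2.6] w 0.4
[[0.708, 0.034, -0.705], [0.024, -0.999, -0.024], [-0.705, 0.0, -0.709]] [-0.656  0.186  2.235  1.449  0.472 -0.391]
```

View pics/s7z.png

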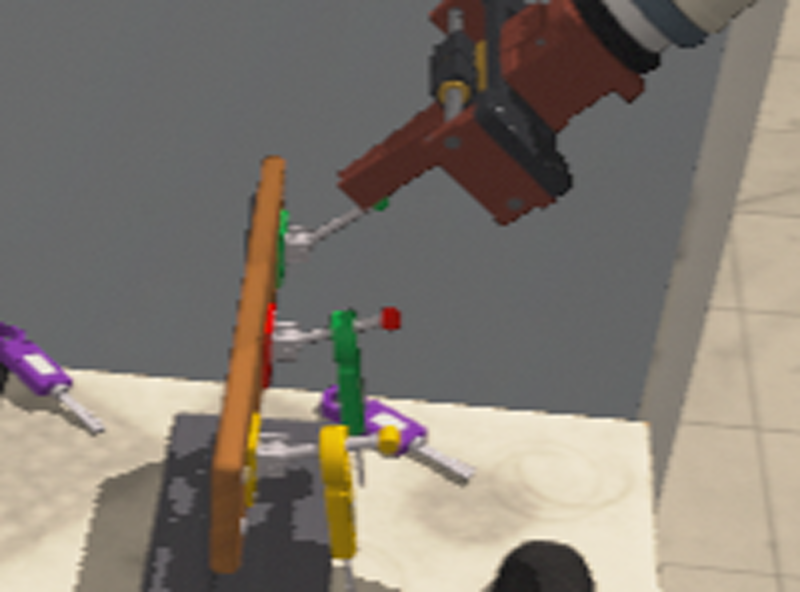

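```bash
python3 -m crank '[[[0,0,0.0007],[0,0,0],0],[[0,0,0.0007],[0,0,0],0],[[0,0,0.0007],[0,0,0],0],[[0,0,0.0007],[0,0,0],0],[[0,0,0.0007],[0,0,0],0],[[0,0,0.0007],[0,0,0],0],[[0,0,0.0007],[0,0,0],0],[[0,0,0.0007],[0,0,0],0]]'; python3 -m crank '[[[0,0,0.0003],[0,0,0],0],[[0,0,0.0003],[0,0,0],0],[[0,0,0.0003],[0,0,0],0],[[0,0,0.0003],[0,0,0],0],[[0,0,0.0003],[0,0,0],0],[[0,0,0.0003],[0,0,0],0],[[0,0,0.0003],[0,0,0],0],[[0,0,0.0003],[0,0,0],0]]'
```

```text
t: 9.22
ee_pos: [512.8, -206.7, 228.3]
orientation: [2.891, 0.049, -1.193]
ft_force: [2.2, 1.3, 0.7]
width: 0.5
t: 9.88
ee_pos: [511.1, -206.8, 226.7]
orientation: [2.891, 0.048, -1.193]
ft_force: [2.2, 0.4, -0.4]
width: 0.4
```

```bash
python3 -m crank '[[[0,0,0.0003],[0,0,0],0],[[0,0,0.0003],[0,0,0],0],[[0,0,0.0003],[0,0,0],0],[[0,0,0.0003],[0,0,0],0],[[0,0,0.0003],[0,0,0],0],[[0,0,0.0003],[0,0,0],0],[[0,0,0.0003],[0,0,0],0],[[0,0,0.0003],[0,0,0],0]]'; python3 -c "
from h import *
show();cap('side','s8')
a=cv2.imread('pics/s8.png')[80:240,220:420]; cv2.imwrite('pics/s8z.png',cv2.resize(a,None,fx=4,fy=3.7,interpolation=cv2.INTER_CUBIC))"
```

```text
t: 10.55
ee_pos: [509.4, -206.8, 225.0]
orientation: [2.891, 0.048, -1.193]
ft_force: [3.0, -0.1, 0.1]
width: 0.2
t 10.55 p [ 509.4 -206.8  225. ] F [ 3.  -0.1  0.1] w 0.2
[[0.708, 0.034, -0.705], [0.024, -0.999, -0.024], [-0.705, 0.0, -0.709]] [-0.669  0.194  2.251  1.489  0.477 -0.446]
```

View pics/s8z.png

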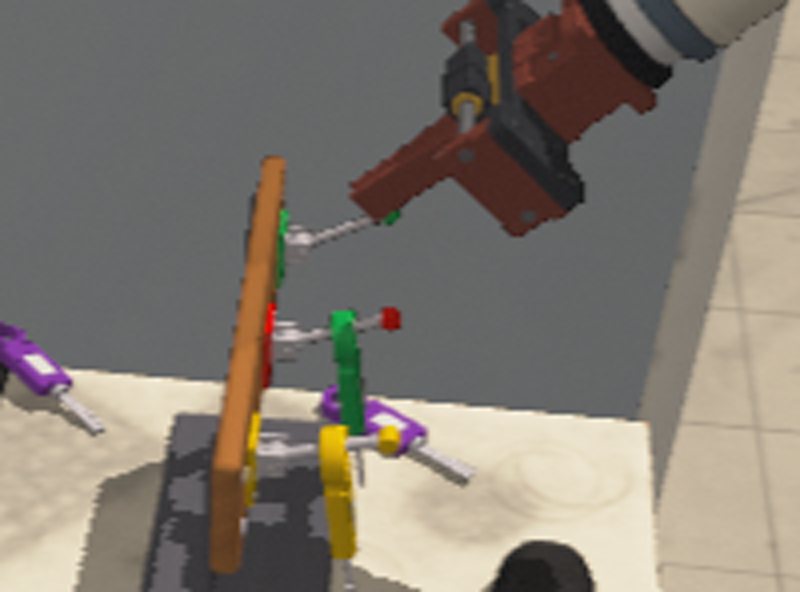

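```bash
python3 -m crank '[[[0.0001,0,0.0003],[0,0,0],0],[[0.0001,0,0.0003],[0,0,0],0],[[0.0001,0,0.0003],[0,0,0],0],[[0.0001,0,0.0003],[0,0,0],0],[[0.0001,0,0.0003],[0,0,0],0],[[0.0001,0,0.0003],[0,0,0],0],[[0.0001,0,0.0003],[0,0,0],0],[[0.0001,0,0.0003],[0,0,0],0]]'
```

```text
t: 11.27
ee_pos: [508.2, -206.9, 222.7]
orientation: [2.891, 0.048, -1.194]
ft_force: [-0.2, 0.3, 1.1]
width: 0.5
```

```bash
python3 -m crank '[[[0.0001,0,0.0003],[0,0,0],0],[[0.0001,0,0.0003],[0,0,0],0],[[0.0001,0,0.0003],[0,0,0],0],[[0.0001,0,0.0003],[0,0,0],0],[[0.0001,0,0.0003],[0,0,0],0],[[0.0001,0,0.0003],[0,0,0],0],[[0.0001,0,0.0003],[0,0,0],0],[[0.0001,0,0.0003],[0,0,0],0]]'
```

```text
t: 11.93
ee_pos: [507.2, -206.9, 220.4]
orientation: [2.891, 0.048, -1.193]
ft_force: [1.0, 0.1, 0.6]
width: 0.6
```

```bash
python3 -m crank '[[[0.0001,0,0.0003],[0,0,0],0],[[0.0001,0,0.0003],[0,0,0],0],[[0.0001,0,0.0003],[0,0,0],0],[[0.0001,0,0.0003],[0,0,0],0],[[0.0001,0,0.0003],[0,0,0],0],[[0.0001,0,0.0003],[0,0,0],0],[[0.0001,0,0.0003],[0,0,0],0],[[0.0001,0,0.0003],[0,0,0],0]]'; python3 -c "
from h import *
show();cap('side','s9')
a=cv2.imread('pics/s9.png')[80:240,220:420]; cv2.imwrite('pics/s9z.png',cv2.resize(a,None,fx=4,fy=3.7,interpolation=cv2.INTER_CUBIC))"
```

```text
t: 12.6
ee_pos: [506.1, -206.9, 218.2]
orientation: [2.891, 0.048, -1.193]
ft_force: [0.1, 0.0, 1.7]
width: 0.4
t 12.6 p [ 506.1 -206.9  218.2] F [0.1 0.  1.7] w 0.4
[[0.708, 0.034, -0.705], [0.024, -0.999, -0.024], [-0.705, 0.0, -0.709]] [-0.675  0.206  2.261  1.527  0.48  -0.494]
```

View pics/s9z.png

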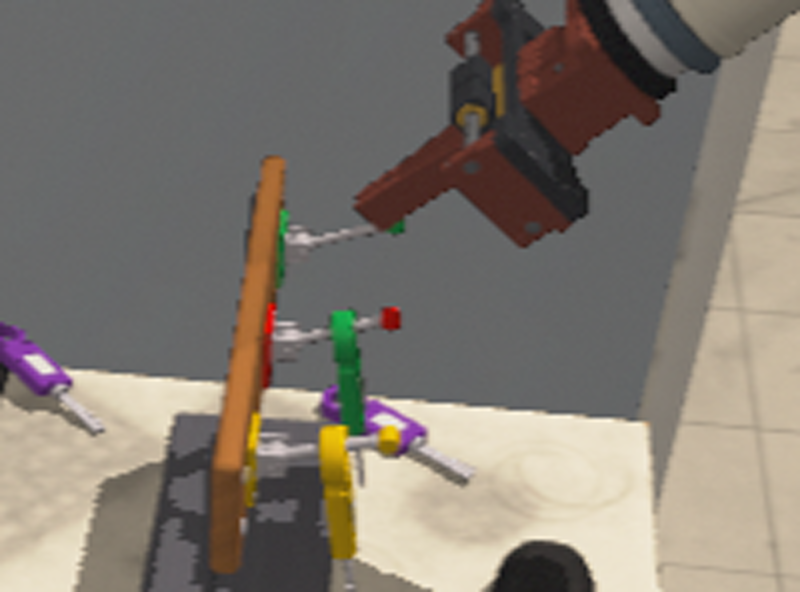

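```bash
python3 -m crank '[[[0.0001,0,0.0002],[0,0,0],0],[[0.0001,0,0.0002],[0,0,0],0],[[0.0001,0,0.0002],[0,0,0],0],[[0.0001,0,0.0002],[0,0,0],0],[[0.0001,0,0.0002],[0,0,0],0],[[0.0001,0,0.0002],[0,0,0],0],[[0.0001,0,0.0002],[0,0,0],0],[[0.0001,0,0.0002],[0,0,0],0]]'
```

```text
t: 13.32
ee_pos: [505.8, -207.0, 216.9]
orientation: [2.892, 0.049, -1.192]
ft_force: [-0.8, 0.9, 5.8]
width: 0.1
```

```bash
python3 -m crank '[[[0.0001,0,0.0002],[0,0,0],0],[[0.0001,0,0.0002],[0,0,0],0],[[0.0001,0,0.0002],[0,0,0],0],[[0.0001,0,0.0002],[0,0,0],0],[[0.0001,0,0.0002],[0,0,0],0],[[0.0001,0,0.0002],[0,0,0],0],[[0.0001,0,0.0002],[0,0,0],0],[[0.0001,0,0.0002],[0,0,0],0]]'
```

```text
t: 13.98
ee_pos: [506.0, -207.2, 216.2]
orientation: [2.893, 0.049, -1.189]
ft_force: [-1.2, 1.3, 11.5]
width: 0.3
```

```bash
python3 -m crank '[[[0,0,0],[0,0,0],0],[[0,0,-0.003],[0,0,0],0],[[0,0,-0.006],[0,0,0],0],[[-0.01,0,-0.006],[0,0,0],0],[[-0.02,0,0],[0,0,0],0.05],[[-0.025,0,0],[0,0,0],0.05],[[-0.025,0,0],[0,0,0],0.05],[[-0.025,0,0],[0,0,0],0.05]]'; python3 -c "
from h import *
show();
for n in ['side','scene','wrist']: cap(n,n+'10')
a=cv2.imread('pics/side10.png')[110:220,260:370]; cv2.imwrite('pics/s10z.png',cv2.resize(a,None,fx=5.4,fy=5.4,interpolation=cv2.INTER_CUBIC))"
```

```text
t: 14.65
ee_pos: [439.8, -208.5, 299.1]
orientation: [2.891, 0.049, -1.197]
ft_force: [0.7, -0.0, 1.0]
width: 23.6
t 14.65 p [ 439.8 -208.5  299.1] F [ 0.7 -0.   1. ] w 23.6
[[0.707, 0.034, -0.707], [0.024, -0.999, -0.024], [-0.707, -0.001, -0.707]] [-0.813 -0.051  2.276  1.091  0.64  -0.099]
```

View pics/s10z.png

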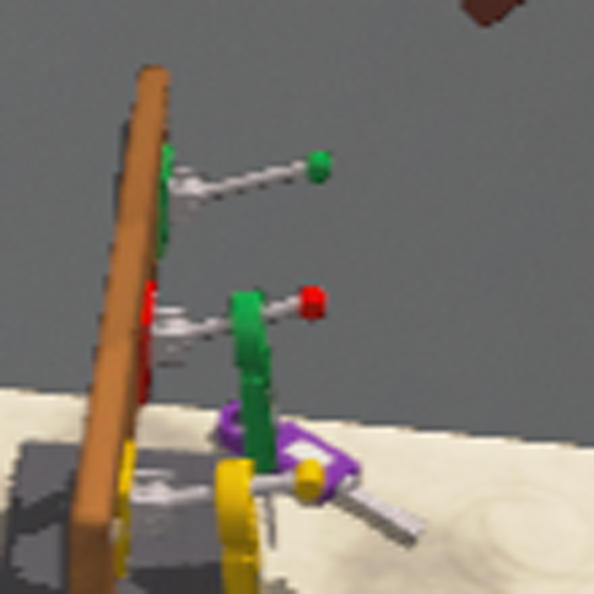

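View pics/wrist10.png

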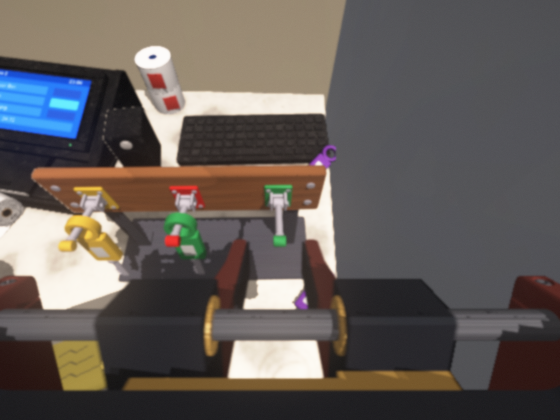

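```bash
python3 - <<'E'
from h import *
def blobs(f):
    im=cv2.imread(f'pics/{f}.png');h=cv2.cvtColor(im,cv2.COLOR_BGR2HSV)
    for n,lo,hi in [('r',(0,170,80),(5,255,255)),('g',(50,120,60),(75,255,255))]:
        m=cv2.inRange(h,lo,hi);k,l,s,c=cv2.connectedComponentsWithStats(m)
        for i in range(1,k):
            if s[i,4]>12 and 150<c[i][0]<400 and c[i][1]<260: print(f,n,s[i].tolist(),c[i].round(1))
for f in ['scene10','side10','wrist10']: blobs(f)
b=cv2.imread('pics/scene10.png')[180:290,260:400]; cv2.imwrite('pics/c10z.png',cv2.resize(b,None,fx=5,fy=5,interpolation=cv2.INTER_CUBIC))
b=cv2.imread('pics/wrist10.png')[150:280,30:340]; cv2.imwrite('pics/w10z.png',cv2.resize(b,None,fx=2.5,fy=2.5,interpolation=cv2.INTER_CUBIC))
E
```

```text
scene10 r [340, 162, 7, 9, 48] [343.3 166.4]
scene10 r [342, 180, 8, 8, 52] [345.6 183.4]
scene10 g [313, 11, 25, 11, 154] [325.   16.1]
scene10 g [308, 24, 29, 12, 161] [322.1  29.6]
scene10 g [310, 224, 18, 27, 212] [318.8 236.3]
scene10 g [359, 241, 6, 5, 22] [361.4 243.1]
side10 r [286, 162, 3, 23, 34] [286.6 172.1]
side10 r [316, 163, 4, 6, 23] [317.4 165.6]
side10 g [289, 137, 3, 19, 27] [290.1 145.1]
side10 g [317, 138, 4, 6, 21] [318.6 140.4]
side10 g [303, 164, 8, 34, 168] [306.6 179.3]
wrist10 r [149, 75, 15, 12, 129] [156.3  80.4]
wrist10 r [165, 97, 13, 11, 97] [170.9 102.4]
wrist10 r [169, 185, 36, 22, 246] [188.5 191.1]
wrist10 r [165, 236, 15, 11, 136] [172.2 240.6]
wrist10 g [265, 186, 26, 6, 104] [277.4 187.9]
wrist10 g [165, 213, 40, 45, 763] [186.2 231. ]
wrist10 g [274, 236, 12, 10, 108] [279.5 240.8]
wrist10 g [177, 248, 9, 10, 31] [180.  252.4]
```

View pics/w10z.png

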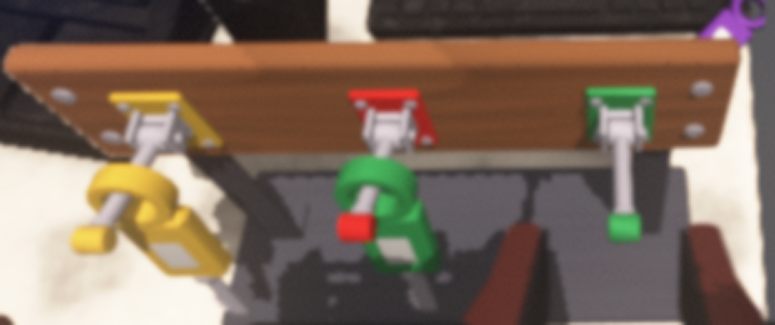

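View pics/c10z.png

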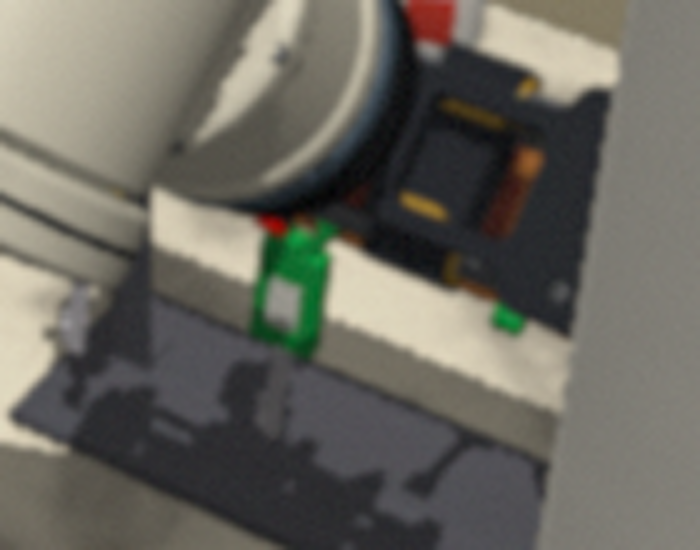

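```bash
python3 - <<'E'
from h import *
A=lambda u,v:(260+u/5.4-.4,110+v/5.4-.4)
W=lambda u,v:(30+u/2.5-.3,150+v/2.5-.3)
for n,L in [('green',[('scene10',(361.4,243.1)),('side10',(318.6,140.4)),('wrist10',(279.5,240.8))]),('green2',[('side10',(318.6,140.4)),('wrist10',(279.5,240.8))]),('red',[('side10',(317.4,165.6)),('wrist10',(172.2,240.6))]),
 ('eye',[('side10',A(250,325)),('wrist10',W(376,187))]),('padbot',[('side10',A(262,470)),('wrist10',W(408,268))]),
 ('padlabel',[('scene10',(260+283/5-.4,180+303/5-.4)),('wrist10',W(396,250))])]:
    x,e=tri(L);print(n,x.round(1),e)
for X in [(511,-112,172),(511,-112,198)]: print(proj('side10',X),proj('wrist10',X))
E
```

```text
green [ 489.4 -212.3  208.7] [0.31, 0.14, 0.22]
green2 [ 489.5 -212.5  208.6] [0.01, 0.01]
red [ 485.3 -112.3  211.1] [0.04, 0.04]
eye [ 508.5 -111.7  197.9] [0.06, 0.06]
padbot [ 499.4 -109.3  127.4] [0.32, 0.32]
padlabel [ 497.8 -111.1  156.2] [0.0, 0.0]
[304.013535   179.30125035] [187.35467081 233.00472785]
[304.7073496  169.53668985] [180.84014215 222.32203054]
```

```bash
python3 -c "
from h import *
t=np.array([519.4,-112,155.6]); M=orf(.785,.04)
rows(t-130*M[:,0],M,8)"
```

```text
8 rows of d [0.00378, -0.01181, 0.00554] |d| 0.0136 w [-0.0005, -0.0004, -0.0009] deg 0.07
```

```bash
python3 -m crank '[[[0.0038,-0.0118,0.0055],[-0.0005,-0.0004,-0.0009],0.06],[[0.0038,-0.0118,0.0055],[-0.0005,-0.0004,-0.0009],0.06],[[0.0038,-0.0118,0.0055],[-0.0005,-0.0004,-0.0009],0.06],[[0.0038,-0.0118,0.0055],[-0.0005,-0.0004,-0.0009],0.06],[[0.0038,-0.0118,0.0055],[-0.0005,-0.0004,-0.0009],0.06],[[0.0038,-0.0118,0.0055],[-0.0005,-0.0004,-0.0009],0.06],[[0.0038,-0.0118,0.0055],[-0.0005,-0.0004,-0.0009],0.06],[[0.0038,-0.0118,0.0055],[-0.0005,-0.0004,-0.0009],0.06]]'; python3 -c "
from h import *
show();cap('wrist','w11')
t=np.array([519.4,-112,155.6]); M=orf(.785,.04)
rows(t,M,8)"
```

```text
t: 15.47
ee_pos: [427.7, -114.3, 245.1]
orientation: [2.887, 0.062, -1.202]
ft_force: [0.6, -0.3, 0.3]
width: 60.2
t 15.47 p [ 427.7 -114.3  245.1] F [ 0.6 -0.3  0.3] w 60.2
[[0.704, 0.042, -0.709], [0.031, -0.999, -0.028], [-0.71, -0.003, -0.705]] [-0.583 -0.048  2.448  1.431  0.431 -0.317]
8 rows of d [0.016, 0.00047, -0.00049] |d| 0.016 w [-0.0002, 0.0008, 0.0007] deg 0.06
```

View pics/w11.png

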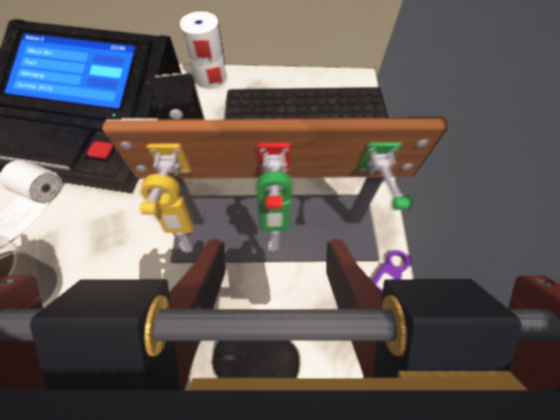

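```bash
python3 -m crank '[[[0.019,0.0005,-0.0005],[0,0.0008,0.0007],0.06],[[0.019,0.0005,-0.0005],[0,0.0008,0.0007],0.06],[[0.019,0.0005,-0.0005],[0,0.0008,0.0007],0.06],[[0.019,0.0005,-0.0005],[0,0.0008,0.0007],0.06],[[0.019,0.0005,-0.0005],[0,0.0008,0.0007],0.06],[[0.015,0.0005,-0.0005],[0,0.0008,0.0007],0.06],[[0.01,0.0005,-0.0005],[0,0.0008,0.0007],0.06],[[0.006,0.0005,-0.0005],[0,0.0008,0.0007],0.06]]'; python3 -c "
from h import *
show();cap('wrist','w12');cap('side','s12')
a=cv2.imread('pics/s12.png')[110:230,240:380]; cv2.imwrite('pics/s12z.png',cv2.resize(a,None,fx=5,fy=5,interpolation=cv2.INTER_CUBIC))"
```

```text
t: 16.18
ee_pos: [520.7, -115.1, 158.2]
orientation: [2.889, 0.055, -1.193]
ft_force: [-0.3, -0.5, 0.5]
width: 60.1
t 16.18 p [ 520.7 -115.1  158.2] F [-0.3 -0.5  0.5] w 60.1
[[0.708, 0.038, -0.705], [0.026, -0.999, -0.028], [-0.706, 0.001, -0.708]] [-0.425  0.326  2.357  2.252  0.419 -1.065]
```

View pics/w12.png

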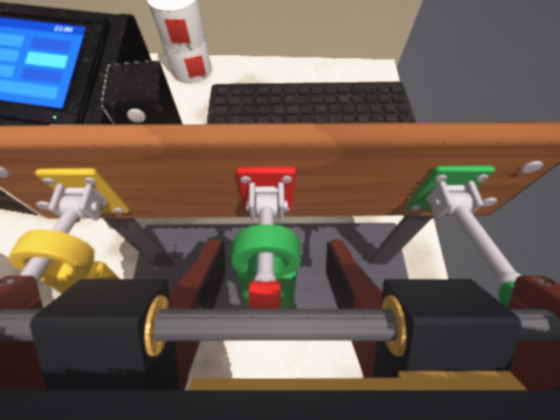

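View pics/s12z.png

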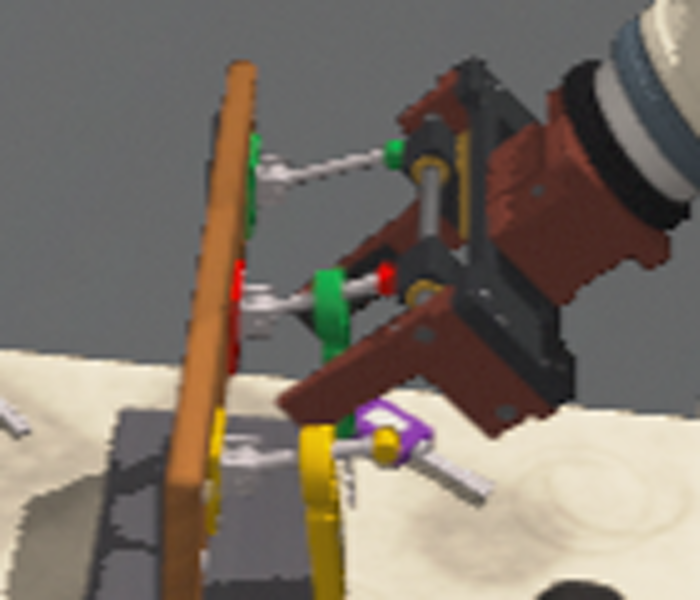

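```bash
python3 -m crank '[[[0.001,-0.0015,0.0005],[0,0,0],0.06],[[0.001,-0.0015,0.0005],[0,0,0],0.05],[[0,0,0],[0,0,0],0.042],[[0,0,0],[0,0,0],0.034],[[0,0,0],[0,0,0],0.028],[[0,0,0],[0,0,0],0.02],[[0,0,0],[0,0,0],0.02],[[0,0,0],[0,0,0],0.02]]'; python3 -c "
from h import *
show();cap('wrist','w13');cap('side','s13');cap('scene','c13')
a=cv2.imread('pics/s13.png')[110:230,240:380]; cv2.imwrite('pics/s13z.png',cv2.resize(a,None,fx=5,fy=5,interpolation=cv2.INTER_CUBIC))"
```

```text
t: 16.95
ee_pos: [520.8, -112.4, 158.9]
orientation: [2.891, 0.053, -1.187]
ft_force: [-0.1, -0.1, -0.1]
width: 29.6
t 16.95 p [ 520.8 -112.4  158.9] F [-0.1 -0.1 -0.1] w 29.6
[[0.711, 0.037, -0.702], [0.025, -0.999, -0.028], [-0.703, 0.002, -0.711]] [-0.417  0.325  2.361  2.277  0.421 -1.084]
```

View pics/w13.png

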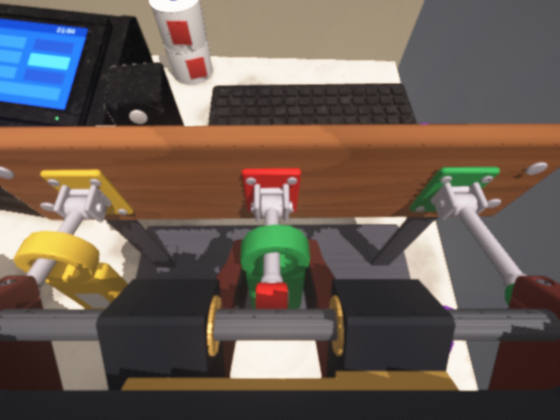

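View pics/s13z.png

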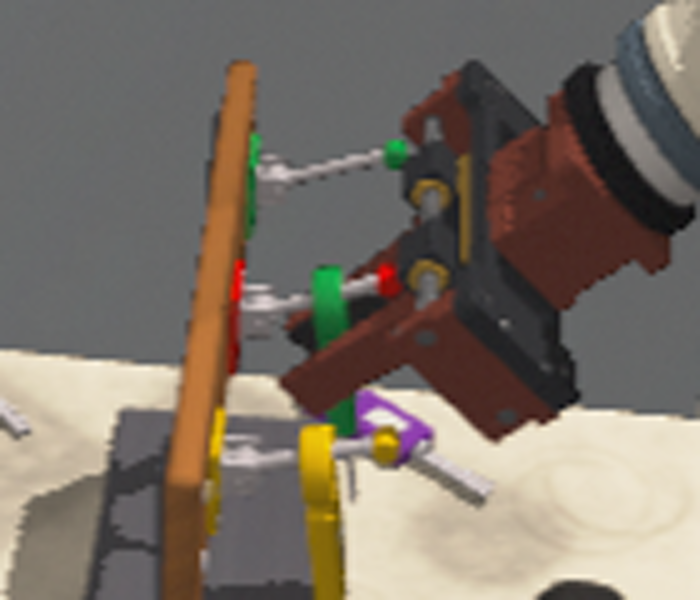

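```bash
python3 -m crank '[[[-0.0009,0,-0.0009],[0,0,0],0.02],[[-0.0009,0,-0.0009],[0,0,0],0.02],[[-0.0009,0,-0.0009],[0,0,0],0.02],[[-0.0009,0,-0.0009],[0,0,0],0.02],[[0,0,0],[0,0,0],0.02],[[-0.0046,0,0.002],[0,0,0],0.02],[[-0.0046,0,0.002],[0,0,0],0.02],[[-0.0046,0,0.002],[0,0,0],0.02]]'; python3 -c "
from h import *
show();cap('wrist','w14');cap('side','s14')
a=cv2.imread('pics/s14.png')[110:230,240:380]; cv2.imwrite('pics/s14z.png',cv2.resize(a,None,fx=5,fy=5,interpolation=cv2.INTER_CUBIC))"
```

```text
t: 17.77
ee_pos: [506.1, -112.7, 169.2]
orientation: [2.89, 0.053, -1.188]
ft_force: [1.3, -0.5, -0.2]
width: 29.6
t 17.77 p [ 506.1 -112.7  169.2] F [ 1.3 -0.5 -0.2] w 29.6
[[0.71, 0.038, -0.703], [0.026, -0.999, -0.028], [-0.703, 0.002, -0.711]] [-0.437  0.281  2.383  2.207  0.414 -1.027]
```

View pics/w14.png

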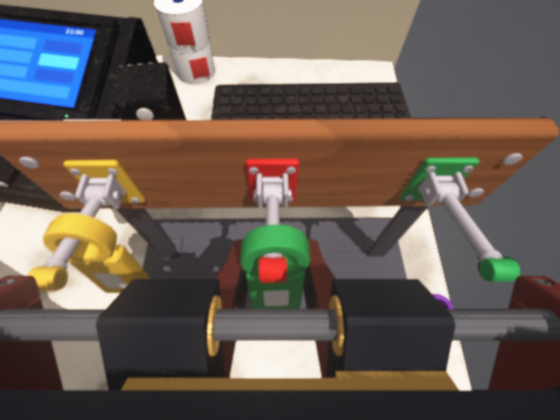

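View pics/s14z.png

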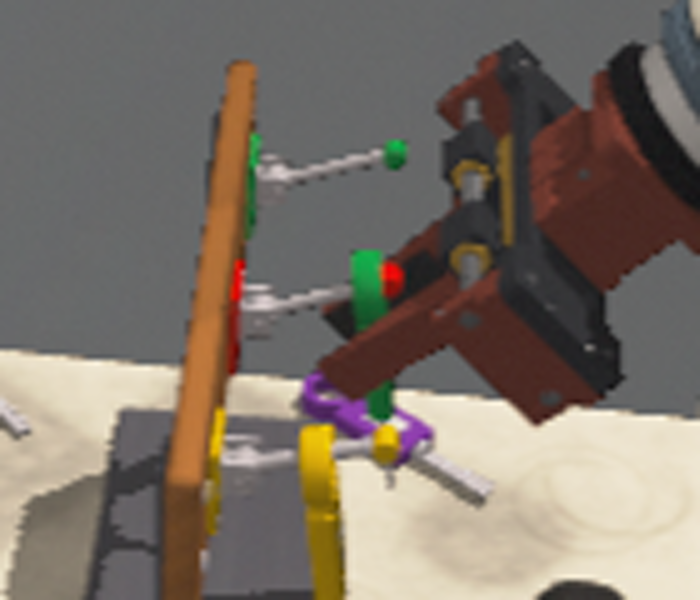

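```bash
python3 -m crank '[[[-0.0046,0,0.002],[0,0,0],0.02],[[-0.0046,0,0.002],[0,0,0],0.02],[[-0.0046,0,0.002],[0,0,0],0.02],[[-0.0046,0,0.002],[0,0,0],0.02],[[-0.0046,0,0.002],[0,0,0],0.02],[[-0.0046,0,0.002],[0,0,0],0.02],[[-0.0046,0,0.002],[0,0,0],0.02],[[-0.0046,0,0.002],[0,0,0],0.02]]'; python3 -c "
from h import *
show();cap('wrist','w15');cap('side','s15')
a=cv2.imread('pics/s15.png')[110:230,240:380]; cv2.imwrite('pics/s15z.png',cv2.resize(a,None,fx=5,fy=5,interpolation=cv2.INTER_CUBIC))"
```

```text
t: 18.53
ee_pos: [468.9, -114.2, 183.9]
orientation: [2.891, 0.053, -1.188]
ft_force: [-0.6, -0.3, -0.5]
width: 29.5
t 18.53 p [ 468.9 -114.2  183.9] F [-0.6 -0.3 -0.5] w 29.5
[[0.711, 0.038, -0.703], [0.025, -0.999, -0.028], [-0.703, 0.002, -0.711]] [-0.499  0.201  2.441  2.074  0.426 -0.941]
```

View pics/w15.png

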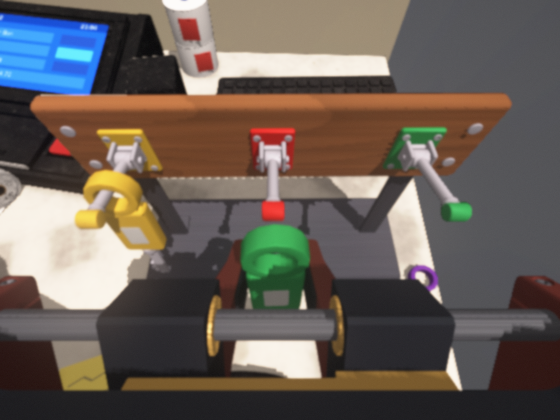

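View pics/s15z.png

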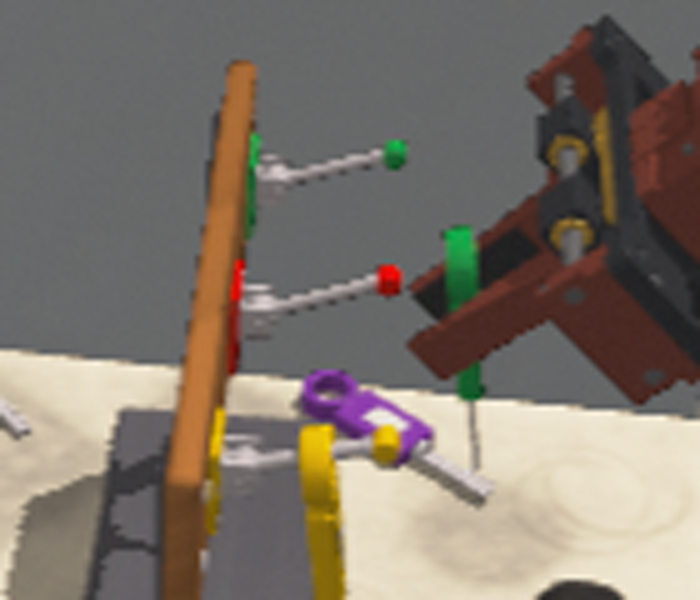

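```bash
python3 - <<'E'
from h import *
A=lambda u,v:(240+u/5-.4,110+v/5-.4)
x,e=tri([('s15',A(461,262)),('w15',(275.5,249))]);print('eye',x.round(1),e)
p=np.array([468.9,-114.2,183.9]);M=np.array([[0.711,0.038,-0.703],[0.025,-0.999,-0.028],[-0.703,0.002,-0.711]])
print('in tool',(M.T@(x-p)).round(1)); print('grip',(p-19*M[:,0]).round(1))
im=cv2.imread('pics/w15.png');h=cv2.cvtColor(im,cv2.COLOR_BGR2HSV);m=cv2.inRange(h,(50,120,60),(75,255,255))
k,l,s,c=cv2.connectedComponentsWithStats(m)
for i in range(1,k):
    if s[i,4]>30: print(s[i],c[i].round(1))
x2,e=tri([('s15',A(396,154)),('w15',(456.5,211.5))]);print('gk',x2.round(1),e)
x3,e=tri([('s15',A(390,281)),('w15',(273.5,211))]);print('rk',x3.round(1),e)
b=cv2.imread('pics/w15.png')[190:320,200:360]; cv2.imwrite('pics/w15z.png',cv2.resize(b,None,fx=4.5,fy=4.5,interpolation=cv2.INTER_CUBIC))
for q in [(474,-114.5,207),(472,-114.5,172)]: print(proj('w15',q),proj('s15',q))
E
```

```text
eye [ 457.3 -114.6  222.4] [0.84, 0.84]
in tool [-35.3   0.  -19.2]
grip [ 455.4 -114.7  197.3]
[390 127  56  30 543] [417.6 135.6]
[444 202  28  19 405] [458.6 211.4]
[ 241  225   68   82 4056] [274.7 260. ]
gk [ 489.2 -213.   208.5] [0.14, 0.14]
rk [ 484.8 -112.8  210.3] [0.02, 0.02]
[275.90057709 231.87110495] [322.71381676 167.08106888]
[275.58544706 258.075206  ] [322.26910864 180.40086573]
```

View pics/w15z.png

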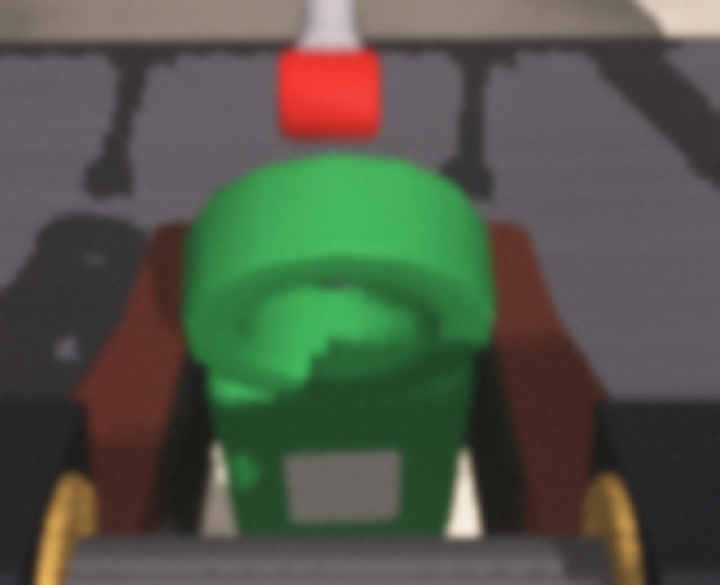

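```bash
python3 -c "
from h import *
o=st();p=np.array(o['ee_pos']);rows(p+np.array([6.7,-98.7,-5]),None,8)"
```

```text
8 rows of d [0.00073, 0.01236, 0.0002] |d| 0.0124 w [0.0, 0.0, 0.0] deg 0.0
```

```bash
python3 -m crank '[[[0.0007,0.0138,0.0002],[0,0,0],0.02],[[0.0007,0.0138,0.0002],[0,0,0],0.02],[[0.0007,0.0138,0.0002],[0,0,0],0.02],[[0.0007,0.0138,0.0002],[0,0,0],0.02],[[0.0007,0.0138,0.0002],[0,0,0],0.02],[[0.0007,0.0138,0.0002],[0,0,0],0.02],[[0.0012,0.016,0.0004],[0,0,0],0.02],[[0,0,0],[0,0,0],0.02]]'; python3 -c "
from h import *
show();cap('wrist','w16');cap('side','s16')
b=cv2.imread('pics/w16.png')[130:320,180:400]; cv2.imwrite('pics/w16z.png',cv2.resize(b,None,fx=3.1,fy=3.1,interpolation=cv2.INTER_CUBIC))
a=cv2.imread('pics/s16.png')[100:220,240:380]; cv2.imwrite('pics/s16z.png',cv2.resize(a,None,fx=5,fy=5,interpolation=cv2.INTER_CUBIC))"
```

```text
t: 19.3
ee_pos: [476.7, -215.6, 179.3]
orientation: [2.891, 0.049, -1.186]
ft_force: [0.1, -0.4, -1.1]
width: 29.9
t 19.3 p [ 476.7 -215.6  179.3] F [ 0.1 -0.4 -1.1] w 29.9
[[0.711, 0.035, -0.702], [0.023, -0.999, -0.027], [-0.702, 0.003, -0.712]] [-0.75   0.284  2.32   1.717  0.532 -0.784]
```

View pics/w16z.png

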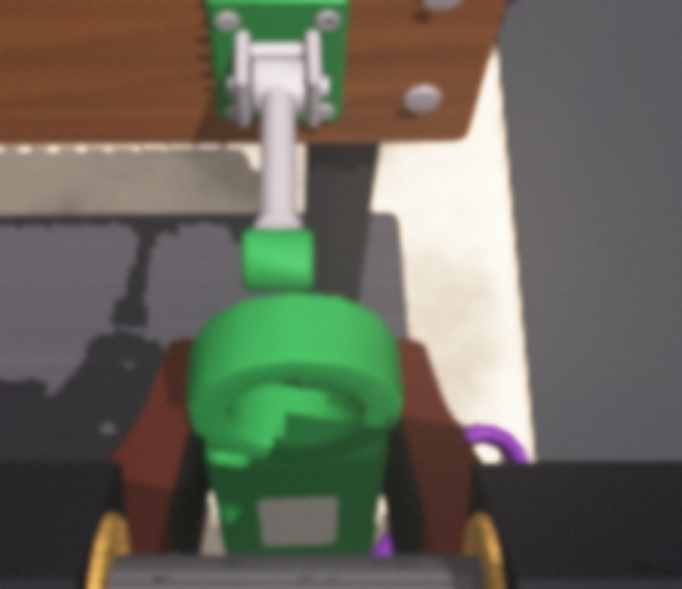

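View pics/s16z.png

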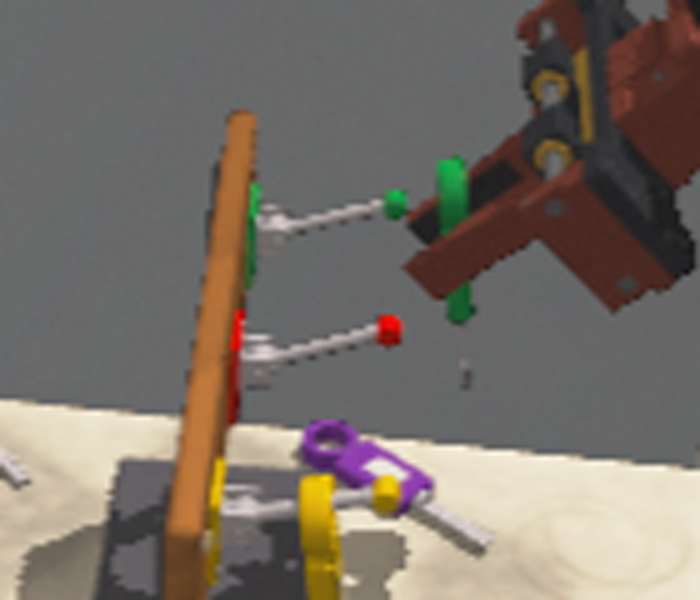

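```bash
python3 -m crank '[[[0,-0.0014,0],[0,0,0],0.02],[[0,-0.0014,0],[0,0,0],0.02],[[0.0025,0,-0.0012],[0,0,0],0.02],[[0.0025,0,-0.0012],[0,0,0],0.02],[[0.0025,0,-0.0012],[0,0,0],0.02],[[0.0025,0,-0.0012],[0,0,0],0.02],[[0.0025,0,-0.0012],[0,0,0],0.02],[[0,0,0],[0,0,0],0.02]]'; python3 -c "
from h import *
show();cap('wrist','w17');cap('side','s17')
b=cv2.imread('pics/w17.png')[130:320,180:400]; cv2.imwrite('pics/w17z.png',cv2.resize(b,None,fx=3.1,fy=3.1,interpolation=cv2.INTER_CUBIC))
a=cv2.imread('pics/s17.png')[100:200,260:360]; cv2.imwrite('pics/s17z.png',cv2.resize(a,None,fx=6,fy=6,interpolation=cv2.INTER_CUBIC))"
```

```text
t: 20.07
ee_pos: [489.3, -209.5, 174.3]
orientation: [2.89, 0.054, -1.187]
ft_force: [0.4, -0.5, -1.0]
width: 29.6
t 20.07 p [ 489.3 -209.5  174.3] F [ 0.4 -0.5 -1. ] w 29.6
[[0.711, 0.038, -0.702], [0.026, -0.999, -0.028], [-0.703, 0.002, -0.711]] [-0.714  0.303  2.31   1.764  0.516 -0.804]
```

View pics/w17z.png

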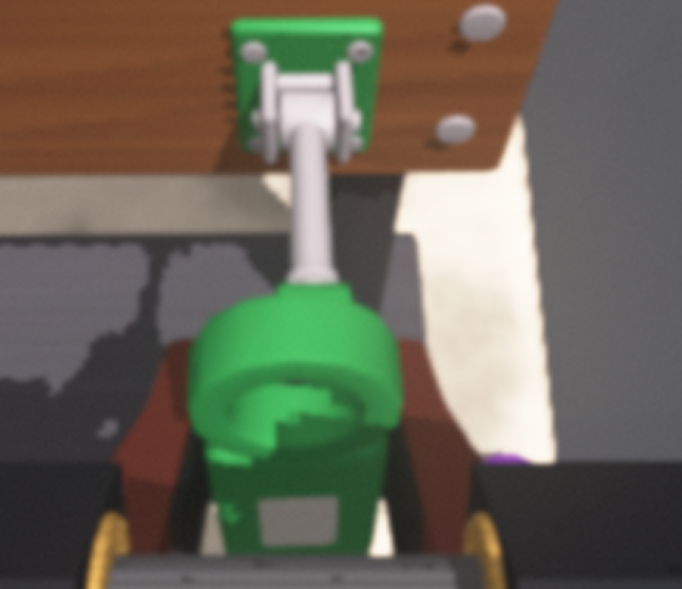

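View pics/s17z.png

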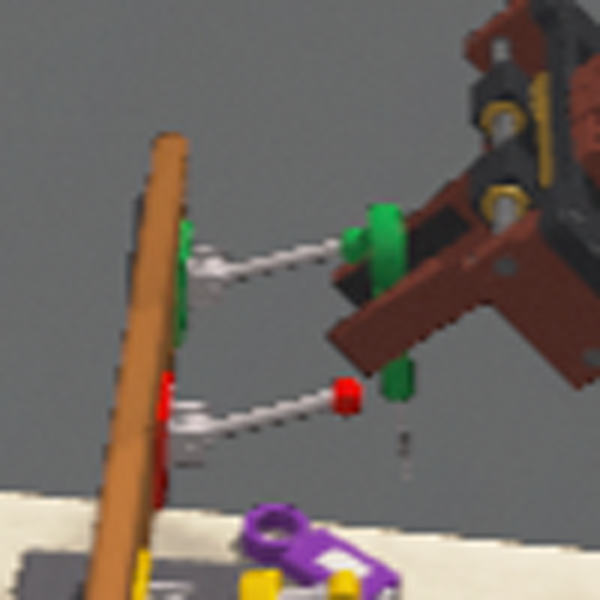

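```bash
python3 -m crank '[[[0,0.001,0],[0,0,0],0.02],[[0,0.001,0],[0,0,0],0.02],[[0,0.001,0],[0,0,0],0.02],[[0,0,0],[0,0,0],0.02],[[0,0,0],[0,0,0],0.02],[[0,0,0],[0,0,0],0.02],[[0,0,0],[0,0,0],0.02],[[0,0,0],[0,0,0],0.02]]'; python3 -c "
from h import *
show();cap('wrist','w18');
b=cv2.imread('pics/w18.png')[130:320,180:400]; cv2.imwrite('pics/w18z.png',cv2.resize(b,None,fx=3.1,fy=3.1,interpolation=cv2.INTER_CUBIC))"
```

```text
t: 20.83
ee_pos: [488.9, -212.5, 174.4]
orientation: [2.891, 0.053, -1.188]
ft_force: [0.0, -0.6, -1.1]
width: 29.7
t 20.83 p [ 488.9 -212.5  174.4] F [ 0.  -0.6 -1.1] w 29.7
[[0.711, 0.038, -0.703], [0.025, -0.999, -0.028], [-0.703, 0.002, -0.711]] [-0.721  0.305  2.306  1.754  0.519 -0.798]
```

View pics/w18z.png

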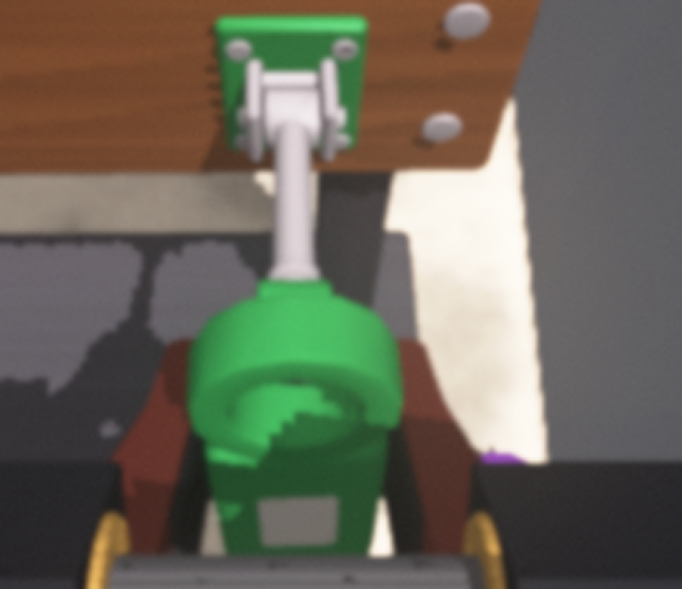

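```bash
python3 -m crank '[[[0.0012,0,-0.0006],[0,0,0],0.02],[[0.0012,0,-0.0006],[0,0,0],0.02],[[0.0012,0,-0.0006],[0,0,0],0.02],[[0.0012,0,-0.0006],[0,0,0],0.02],[[0.0012,0,-0.0006],[0,0,0],0.02],[[0.0012,0,-0.0006],[0,0,0],0.02],[[0.0012,0,-0.0006],[0,0,0],0.02],[[0.0012,0,-0.0006],[0,0,0],0.02]]'; python3 -c "
from h import *
show();cap('wrist','w19');cap('side','s19')
b=cv2.imread('pics/w19.png')[130:320,180:400]; cv2.imwrite('pics/w19z.png',cv2.resize(b,None,fx=3.1,fy=3.1,interpolation=cv2.INTER_CUBIC))
a=cv2.imread('pics/s19.png')[100:200,260:360]; cv2.imwrite('pics/s19z.png',cv2.resize(a,None,fx=6,fy=6,interpolation=cv2.INTER_CUBIC))"
```

```text
t: 21.55
ee_pos: [499.2, -212.2, 171.0]
orientation: [2.89, 0.053, -1.188]
ft_force: [0.6, 0.1, -0.0]
width: 29.8
t 21.55 p [ 499.2 -212.2  171. ] F [ 0.6  0.1 -0. ] w 29.8
[[0.711, 0.038, -0.703], [0.025, -0.999, -0.028], [-0.703, 0.002, -0.711]] [-0.701  0.321  2.292  1.779  0.51  -0.808]
```

View pics/w19z.png

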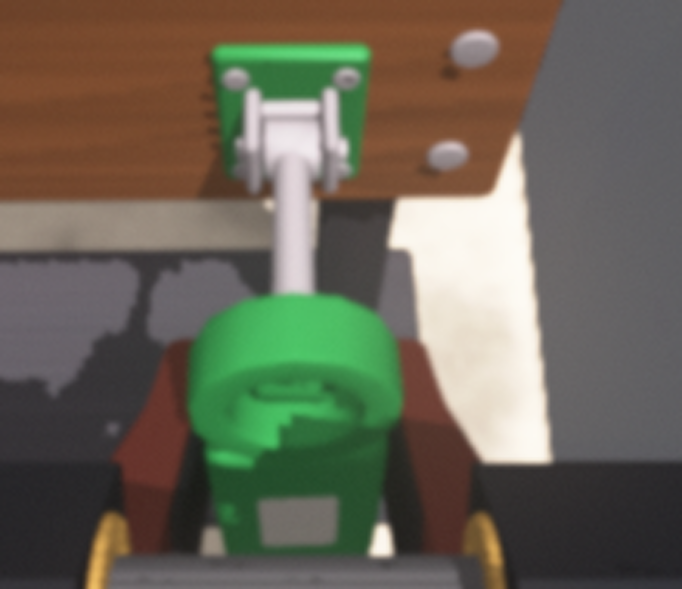

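View pics/s19z.png

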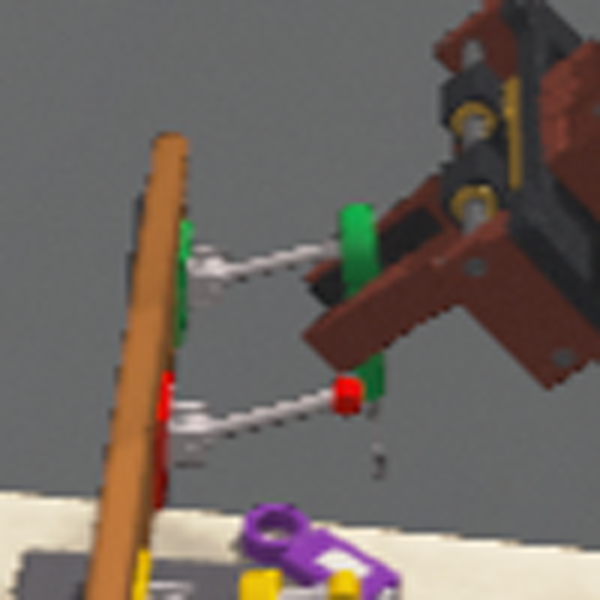

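```bash
python3 -m crank '[[[0.0022,0,-0.001],[0,0,0],0.02],[[0.0022,0,-0.001],[0,0,0],0.02],[[0.0022,0,-0.001],[0,0,0],0.02],[[0.0022,0,-0.001],[0,0,0],0.02],[[0.0022,0,-0.001],[0,0,0],0.02],[[0.0022,0,-0.001],[0,0,0],0.02],[[0.0022,0,-0.001],[0,0,0],0.02],[[0.0022,0,-0.001],[0,0,0],0.02]]'; python3 -c "
from h import *
show();cap('wrist','w20');cap('side','s20')
b=cv2.imread('pics/w20.png')[130:320,180:400]; cv2.imwrite('pics/w20z.png',cv2.resize(b,None,fx=3.1,fy=3.1,interpolation=cv2.INTER_CUBIC))
a=cv2.imread('pics/s20.png')[100:200,260:360]; cv2.imwrite('pics/s20z.png',cv2.resize(a,None,fx=6,fy=6,interpolation=cv2.INTER_CUBIC))"
```

```text
t: 22.32
ee_pos: [517.5, -211.5, 164.3]
orientation: [2.891, 0.053, -1.188]
ft_force: [0.1, -0.2, -0.7]
width: 29.5
t 22.32 p [ 517.5 -211.5  164.3] F [ 0.1 -0.2 -0.7] w 29.5
[[0.711, 0.038, -0.703], [0.025, -0.999, -0.028], [-0.703, 0.002, -0.711]] [-0.668  0.353  2.266  1.824  0.495 -0.826]
```

View pics/w20z.png

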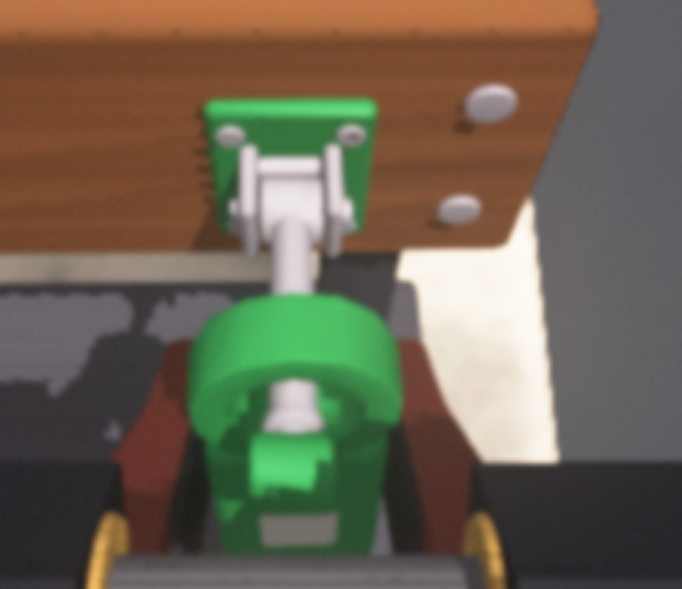

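View pics/s20z.png

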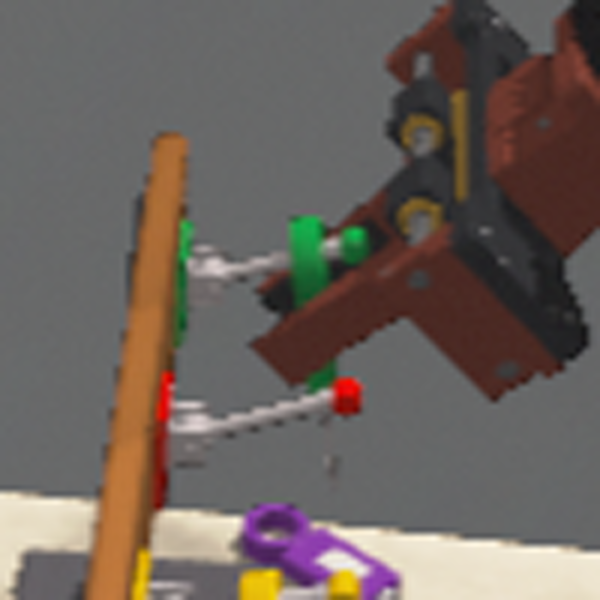

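```bash
python3 -m crank '[[[0.0016,0,-0.0007],[0,0,0],0.02],[[0.0016,0,-0.0007],[0,0,0],0.02],[[0.0016,0,-0.0007],[0,0,0],0.02],[[0.0016,0,-0.0007],[0,0,0],0.02],[[0.0007,0,0.0007],[0,0,0],0.02],[[0.0007,0,0.0007],[0,0,0],0.02],[[0.0007,0,0.0007],[0,0,0],0.02],[[0.0007,0,0.0007],[0,0,0],0.02]]'; python3 -c "
from h import *
show();cap('wrist','w21');cap('side','s21')
b=cv2.imread('pics/w21.png')[130:320,180:400]; cv2.imwrite('pics/w21z.png',cv2.resize(b,None,fx=3.1,fy=3.1,interpolation=cv2.INTER_CUBIC))
a=cv2.imread('pics/s21.png')[100:200,260:360]; cv2.imwrite('pics/s21z.png',cv2.resize(a,None,fx=6,fy=6,interpolation=cv2.INTER_CUBIC))"
```

```text
t: 23.08
ee_pos: [523.8, -211.3, 158.0]
orientation: [2.891, 0.053, -1.187]
ft_force: [-0.8, 0.6, 3.8]
width: 29.7
t 23.08 p [ 523.8 -211.3  158. ] F [-0.8  0.6  3.8] w 29.7
[[0.711, 0.038, -0.702], [0.025, -0.999, -0.028], [-0.703, 0.002, -0.711]] [-0.657  0.373  2.259  1.86   0.494 -0.856]
```

View pics/s21z.png

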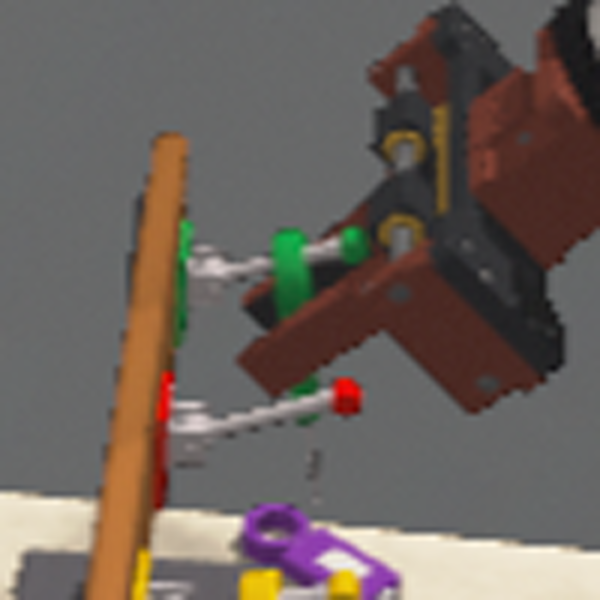

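```bash
python3 -m crank '[[[0,0,0],[0,0,0],0.034],[[0,0,0],[0,0,0],0.04],[[0,0,0],[0,0,0],0.05],[[0,0,0],[0,0,0],0.055],[[0,0,0],[0,0,0],0.055],[[-0.004,0,0],[0,0,0],0.055],[[-0.01,0,0],[0,0,0],0.055],[[-0.015,0,0],[0,0,0],0.055]]'; python3 -c "
from h import *
show();cap('wrist','w22');cap('side','s22')
b=cv2.imread('pics/w22.png')[130:320,180:400]; cv2.imwrite('pics/w22z.png',cv2.resize(b,None,fx=3.1,fy=3.1,interpolation=cv2.INTER_CUBIC))
a=cv2.imread('pics/s22.png')[100:200,260:360]; cv2.imwrite('pics/s22z.png',cv2.resize(a,None,fx=6,fy=6,interpolation=cv2.INTER_CUBIC))"
```

```text
t: 23.85
ee_pos: [502.9, -211.7, 178.0]
orientation: [2.89, 0.055, -1.189]
ft_force: [-0.3, -0.9, 0.3]
width: 54.9
t 23.85 p [ 502.9 -211.7  178. ] F [-0.3 -0.9  0.3] w 54.9
[[0.71, 0.038, -0.703], [0.026, -0.999, -0.028], [-0.704, 0.001, -0.71]] [-0.694  0.306  2.283  1.74   0.502 -0.756]
```

View pics/w22z.png

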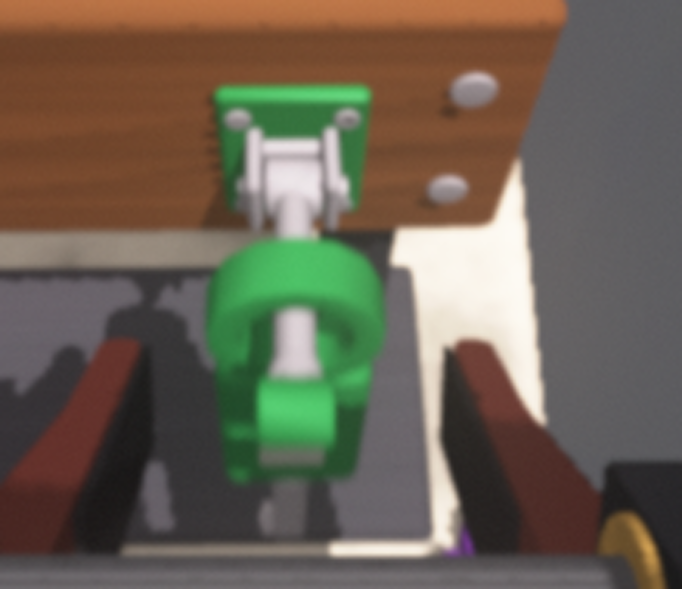

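View pics/s22z.png

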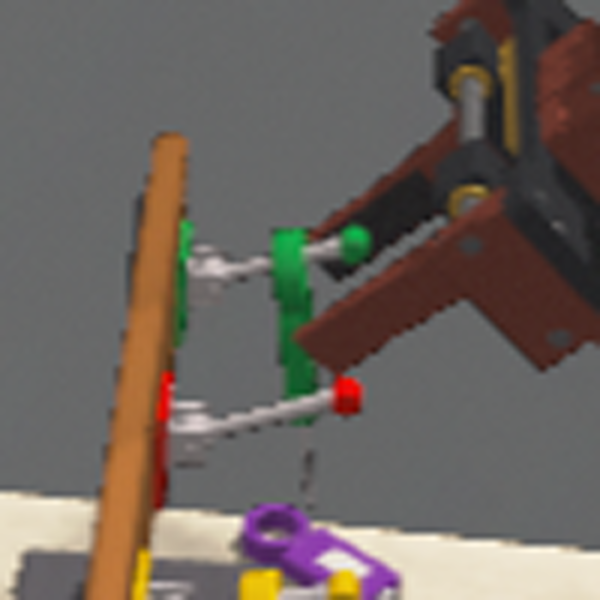

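```bash
python3 -m crank '[[[-0.015,0,0],[0,0,0],0.055],[[-0.015,0,0],[0,0,0],0.055],[[-0.015,0,0],[0,0,0],0.055],[[-0.015,0,0],[0,0,0],0.055],[[-0.01,0,0],[0,0,0],0.055],[[0,-0.008,0],[0,0,0],0.03],[[0,-0.008,0],[0,0,0],0.0],[[0,-0.008,0],[0,0,0],0.0]]'; python3 -c "
from h import *
show();rows([435,-115,233],orf(.785,.04),8)"
```

```text
t: 24.62
ee_pos: [452.6, -189.0, 227.1]
orientation: [2.891, 0.053, -1.188]
ft_force: [0.3, 0.1, 0.8]
width: 38.4
t 24.62 p [ 452.6 -189.   227.1] F [0.3 0.1 0.8] w 38.4
[[0.711, 0.037, -0.703], [0.025, -0.999, -0.027], [-0.703, 0.002, -0.711]] [-0.741  0.111  2.357  1.485  0.524 -0.508]
8 rows of d [-0.00183, -0.00932, 0.00077] |d| 0.0095 w [-0.0001, -0.0006, -0.0004] deg 0.04
```

```bash
python3 -m crank '[[[-0.0018,-0.0093,0.0008],[0,-0.0006,0],0],[[-0.0018,-0.0093,0.0008],[0,-0.0006,0],0],[[-0.0018,-0.0093,0.0008],[0,-0.0006,0],0],[[-0.0018,-0.0093,0.0008],[0,-0.0006,0],0],[[-0.0018,-0.0093,0.0008],[0,-0.0006,0],0],[[-0.0018,-0.0093,0.0008],[0,-0.0006,0],0],[[-0.0018,-0.0093,0.0008],[0,-0.0006,0],0],[[-0.0018,-0.0093,0.0008],[0,-0.0006,0],0]]'; python3 -c "
from h import *
show();rows([477,-112.8,191],orf(.785,.04),8);cap('side','s23');cap('wrist','w23')
a=cv2.imread('pics/s23.png')[100:220,240:380]; cv2.imwrite('pics/s23z.png',cv2.resize(a,None,fx=5,fy=5,interpolation=cv2.INTER_CUBIC))"
```

```text
t: 25.28
ee_pos: [434.7, -115.1, 233.1]
orientation: [2.888, 0.053, -1.194]
ft_force: [0.4, -0.6, 0.3]
width: 0.7
t 25.28 p [ 434.7 -115.1  233.1] F [ 0.4 -0.6  0.3] w 0.7
[[0.707, 0.038, -0.706], [0.025, -0.999, -0.028], [-0.706, 0.002, -0.708]] [-5.660e-01 -1.000e-03  2.454e+00  1.575e+00  4.120e-01 -4.590e-01]
8 rows of d [0.00746, -9e-05, -1e-05] |d| 0.0075 w [-0.0, -0.0001, -0.0004] deg 0.02
```

View pics/s23z.png

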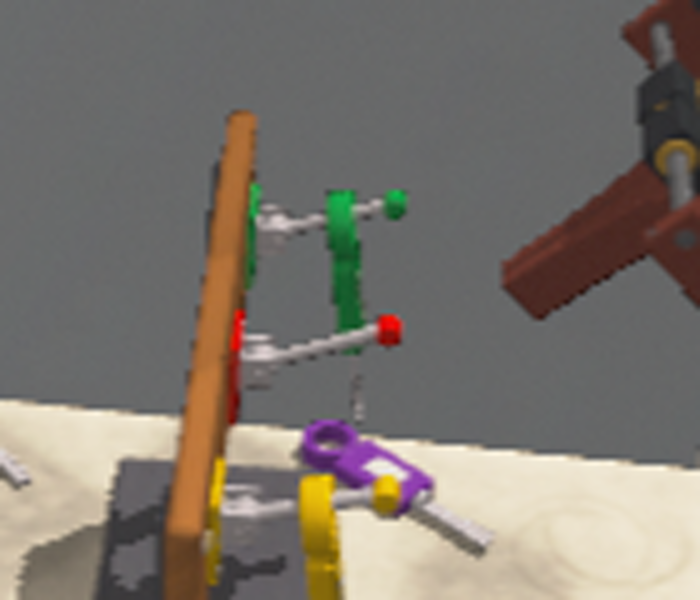

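View pics/w23.png

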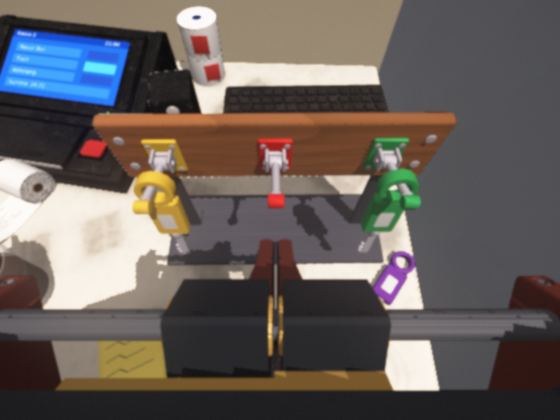

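```bash
python3 -m crank '[[[0.0075,0,0.0005],[0,0,0],0],[[0.0075,0,0],[0,0,0],0],[[0.0075,0,0],[0,0,0],0],[[0.0075,0,0],[0,0,0],0],[[0.0075,0,0],[0,0,0],0],[[0.0075,0,0],[0,0,0],0],[[0.0075,0,0],[0,0,0],0],[[0.0075,0,0],[0,0,0],0]]'; python3 -c "
from h import *
show();cap('side','s24')
a=cv2.imread('pics/s24.png')[100:220,240:380]; cv2.imwrite('pics/s24z.png',cv2.resize(a,None,fx=5,fy=5,interpolation=cv2.INTER_CUBIC))"
```

```text
t: 26.05
ee_pos: [477.6, -114.8, 190.0]
orientation: [2.887, 0.052, -1.194]
ft_force: [0.2, 0.7, 0.4]
width: 0.5
t 26.05 p [ 477.6 -114.8  190. ] F [0.2 0.7 0.4] w 0.5
[[0.707, 0.037, -0.706], [0.025, -0.999, -0.028], [-0.706, 0.002, -0.708]] [-0.484  0.189  2.419  2.02   0.4   -0.869]
```

View pics/s24z.png

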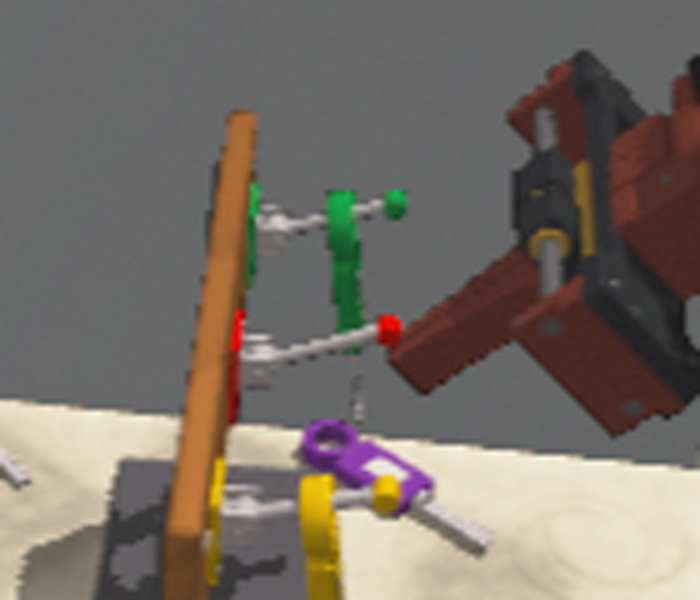

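```bash
python3 -m crank '[[[0.005,0,0.001],[0,0,0],0],[[0,0,-0.0025],[0,0,0],0],[[0,0,-0.0025],[0,0,0],0],[[-0.0007,0,-0.0027],[0,0,0],0],[[-0.0007,0,-0.0027],[0,0,0],0],[[-0.0007,0,-0.0027],[0,0,0],0],[[-0.0007,0,-0.0027],[0,0,0],0],[[-0.0007,0,-0.0027],[0,0,0],0]]'; python3 -c "
from h import *
show();cap('side','s25')
a=cv2.imread('pics/s25.png')[100:220,240:380]; cv2.imwrite('pics/s25z.png',cv2.resize(a,None,fx=5,fy=5,interpolation=cv2.INTER_CUBIC))"
```

```text
t: 26.77
ee_pos: [490.6, -114.0, 202.0]
orientation: [2.888, 0.053, -1.194]
ft_force: [-2.6, -0.7, 0.0]
width: 0.3
t 26.77 p [ 490.6 -114.   202. ] F [-2.6 -0.7  0. ] w 0.3
[[0.708, 0.038, -0.706], [0.025, -0.999, -0.028], [-0.706, 0.002, -0.708]] [-0.461  0.167  2.388  1.934  0.369 -0.756]
```

View pics/s25z.png

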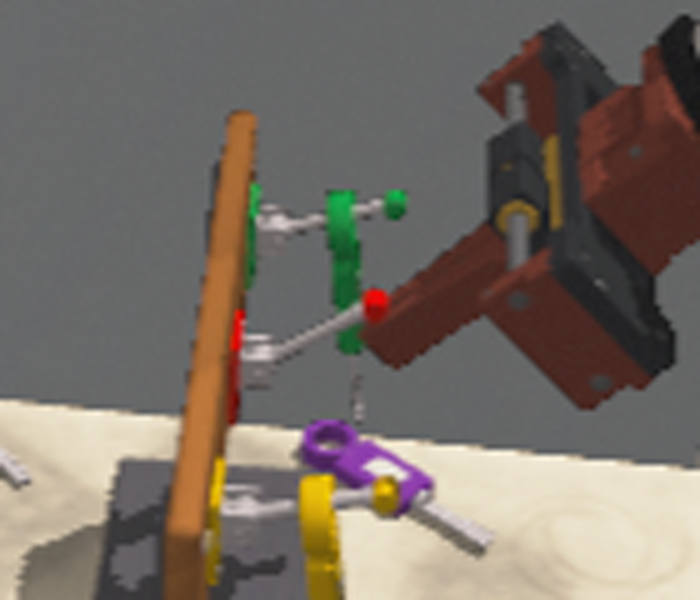

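```bash
python3 -m crank '[[[0,0,-0.0028],[0,0,0],0],[[0,0,-0.0028],[0,0,0],0],[[0.0002,0,-0.0028],[0,0,0],0],[[0.0003,0,-0.0028],[0,0,0],0],[[0.0004,0,-0.0028],[0,0,0],0],[[0.0005,0,-0.0028],[0,0,0],0],[[0.0007,0,-0.0028],[0,0,0],0],[[0.0008,0,-0.0028],[0,0,0],0]]'; python3 -c "
from h import *
show();cap('side','s26')
a=cv2.imread('pics/s26.png')[100:220,240:380]; cv2.imwrite('pics/s26z.png',cv2.resize(a,None,fx=5,fy=5,interpolation=cv2.INTER_CUBIC))"
```

```text
t: 27.48
ee_pos: [508.5, -113.1, 215.5]
orientation: [2.888, 0.053, -1.195]
ft_force: [-4.1, 0.1, 0.9]
width: 0.4
t 27.48 p [ 508.5 -113.1  215.5] F [-4.1  0.1  0.9] w 0.4
[[0.707, 0.038, -0.706], [0.025, -0.999, -0.028], [-0.707, 0.002, -0.708]] [-0.434  0.152  2.348  1.823  0.337 -0.613]
```

View pics/s26z.png

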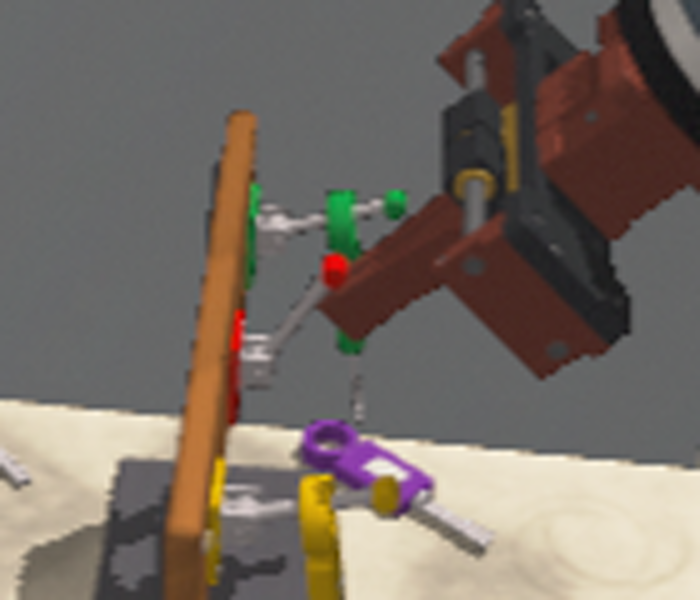

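```bash
python3 -m crank '[[[0.0007,0,-0.0023],[0,0,0],0],[[0.0007,0,-0.0023],[0,0,0],0],[[0.0007,0,-0.0023],[0,0,0],0],[[0.0007,0,-0.0023],[0,0,0],0],[[0.0007,0,-0.0023],[0,0,0],0],[[0.0008,0,-0.0023],[0,0,0],0],[[0.0009,0,-0.0023],[0,0,0],0],[[0.001,0,-0.0023],[0,0,0],0]]'; python3 -c "
from h import *
show();cap('side','s27')
a=cv2.imread('pics/s27.png')[100:220,240:380]; cv2.imwrite('pics/s27z.png',cv2.resize(a,None,fx=5,fy=5,interpolation=cv2.INTER_CUBIC))"
```

```text
t: 28.2
ee_pos: [525.8, -112.5, 223.9]
orientation: [2.887, 0.053, -1.195]
ft_force: [-2.1, 1.5, -1.7]
width: 0.7
t 28.2 p [ 525.8 -112.5  223.9] F [-2.1  1.5 -1.7] w 0.7
[[0.707, 0.038, -0.706], [0.025, -0.999, -0.028], [-0.707, 0.002, -0.707]] [-0.41   0.153  2.311  1.745  0.315 -0.512]
```

View pics/s27z.png

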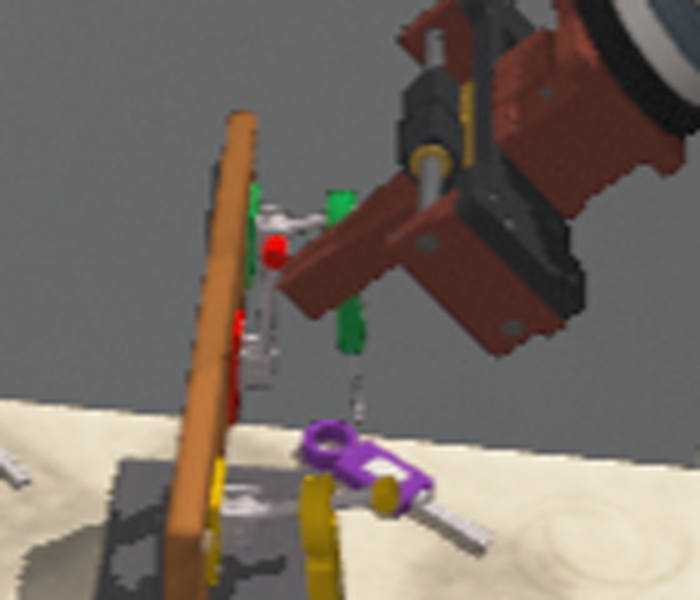

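```bash
python3 - <<'E'
from h import *
def red(f):
    im=cv2.imread(f'pics/{f}.png');h=cv2.cvtColor(im,cv2.COLOR_BGR2HSV);m=cv2.inRange(h,(0,170,80),(5,255,255))
    k,l,s,c=cv2.connectedComponentsWithStats(m)
    for i in range(1,k):
        if 280<c[i][0]<330 and 130<c[i][1]<190 and s[i,4]>8: 
            P=plane(f,c[i],1,-111.5); print(f,s[i].tolist(),P.round(1),'th',np.arctan2(537.5-P[0],P[2]-190).round(3))
for f in ['s24','s25','s26','s27']: red(f)
E
```

```text
s24 [286, 162, 3, 23, 34] [ 549.1 -111.5  186.9] th -1.828
s24 [316, 163, 5, 7, 26] [ 484.7 -111.5  211.2] th 1.19
s25 [313, 158, 5, 7, 30] [ 491.4 -111.5  223.3] th 0.945
s25 [286, 162, 3, 23, 34] [ 549.1 -111.5  186.9] th -1.828
s26 [305, 151, 5, 7, 29] [ 509.1 -111.5  238.5] th 0.53
s26 [286, 162, 3, 23, 33] [ 549.2 -111.5  187.4] th -1.789
s27 [293, 147, 5, 7, 27] [ 534.1 -111.5  245. ] th 0.063
s27 [286, 162, 3, 23, 32] [ 549.1 -111.5  187. ] th -1.823
```

```bash
python3 -m crank '[[[0.0002,0,-0.0002],[0,0,0],0],[[0.0002,0,-0.0002],[0,0,0],0],[[0.0002,0,-0.0002],[0,0,0],0],[[0.0002,0,-0.0002],[0,0,0],0],[[0.0002,0,-0.0002],[0,0,0],0],[[0.0002,0,-0.0002],[0,0,0],0],[[0.0002,0,-0.0002],[0,0,0],0],[[0.0002,0,-0.0002],[0,0,0],0]]'
```

```text
t: 28.92
ee_pos: [528.1, -112.5, 224.1]
orientation: [2.888, 0.053, -1.194]
ft_force: [-2.8, 1.6, -0.6]
width: 0.6
```

```bash
python3 -m crank '[[[0.0002,0,-0.0002],[0,0,0],0],[[0.0002,0,-0.0002],[0,0,0],0],[[0.0002,0,-0.0002],[0,0,0],0],[[0.0002,0,-0.0002],[0,0,0],0],[[0.0002,0,-0.0002],[0,0,0],0],[[0.0001,0,-0.0001],[0,0,0],0],[[0.0001,0,-0.0001],[0,0,0],0],[[0.0001,0,-0.0001],[0,0,0],0]]'; python3 -c "
from h import *
show();cap('side','s28')
a=cv2.imread('pics/s28.png')[100:220,240:380]; cv2.imwrite('pics/s28z.png',cv2.resize(a,None,fx=5,fy=5,interpolation=cv2.INTER_CUBIC))"
```

```text
t: 29.58
ee_pos: [529.5, -112.4, 223.8]
orientation: [2.887, 0.053, -1.195]
ft_force: [-6.7, 0.9, 2.8]
width: 0.7
t 29.58 p [ 529.5 -112.4  223.8] F [-6.7  0.9  2.8] w 0.7
[[0.707, 0.038, -0.706], [0.025, -0.999, -0.028], [-0.707, 0.002, -0.707]] [-0.405  0.157  2.304  1.746  0.311 -0.509]
```

View pics/s28z.png

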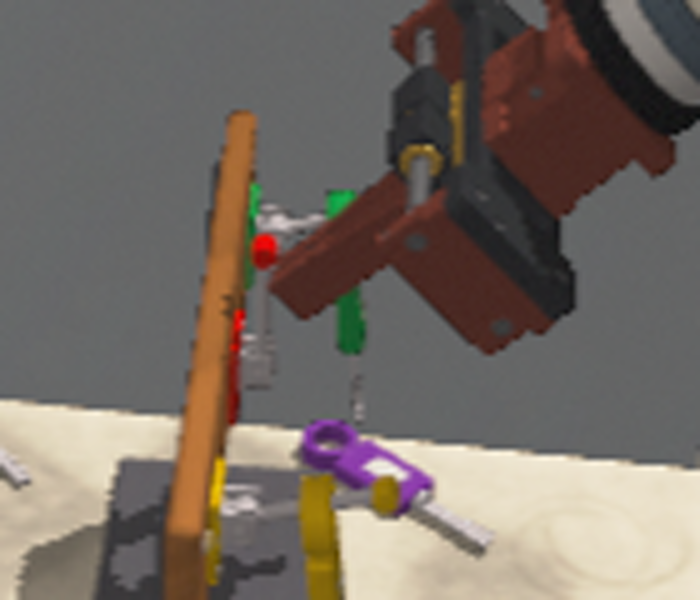

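```bash
python3 -m crank '[[[0.0001,0,-0.0001],[0,0,0],0],[[0.0001,0,-0.0001],[0,0,0],0],[[0.0001,0,-0.0001],[0,0,0],0],[[0.0001,0,-0.0001],[0,0,0],0],[[0.0001,0,-0.0001],[0,0,0],0],[[0.0001,0,-0.0001],[0,0,0],0],[[0,0,0],[0,0,0],0],[[0,0,0],[0,0,0],0]]'; python3 - <<'E'
from h import *
show();cap('side','s29')
def red(f):
    im=cv2.imread(f'pics/{f}.png');h=cv2.cvtColor(im,cv2.COLOR_BGR2HSV);m=cv2.inRange(h,(0,170,80),(5,255,255))
    k,l,s,c=cv2.connectedComponentsWithStats(m)
    for i in range(1,k):
        if 288<c[i][0]<330 and 130<c[i][1]<190 and s[i,4]>8: 
            P=plane(f,c[i],1,-111.5); print(f,s[i].tolist(),P.round(1),'th',np.arctan2(537.5-P[0],P[2]-190).round(3))
red('s28');red('s29')
E
```

```text
t: 30.3
ee_pos: [529.9, -112.3, 223.7]
orientation: [2.887, 0.053, -1.196]
ft_force: [-10.2, 1.0, 5.5]
width: 0.6
t 30.3 p [ 529.9 -112.3  223.7] F [-10.2   1.    5.5] w 0.6
[[0.707, 0.037, -0.707], [0.025, -0.999, -0.028], [-0.707, 0.002, -0.707]] [-0.404  0.158  2.304  1.746  0.31  -0.508]
s28 [291, 147, 5, 7, 26] [ 538.5 -111.5  245.3] th -0.018
s29 [291, 147, 5, 7, 26] [ 538.5 -111.5  245.3] th -0.018
```

```bash
python3 -m crank '[[[-0.001,0,0.001],[0,0,0],0],[[-0.003,0,0.003],[0,0,0],0],[[-0.007,0,0.007],[0,0,0],0],[[-0.012,0,0.005],[0,0,0],0],[[-0.02,0,0],[0,0,0],0],[[-0.025,0,0],[0,0,0],0],[[-0.025,0,0],[0,0,0],0],[[-0.02,0,0],[0,0,0],0]]'; python3 - <<'E'
from h import *
show()
for n in ['side','wrist','scene']: cap(n,n+'30')
def find(f,lo,hi,y,px):
    im=cv2.imread(f'pics/{f}.png');h=cv2.cvtColor(im,cv2.COLOR_BGR2HSV);m=cv2.inRange(h,lo,hi)
    k,l,s,c=cv2.connectedComponentsWithStats(m)
    for i in range(1,k):
        if 288<c[i][0]<330 and 130<c[i][1]<190 and s[i,4]>8: 
            P=plane(f,c[i],1,y); print(f,s[i].tolist(),c[i].round(2),P.round(1),'th',np.arctan2(px-P[0],P[2]-190).round(3))
find('side30',(0,170,80),(5,255,255),-111.5,537.5)
for f in ['side10','s23','side30']: find(f,(50,120,60),(75,255,255),-212.5,541.5)
a=cv2.imread('pics/side30.png')[100:220,240:380]; cv2.imwrite('pics/s30z.png',cv2.resize(a,None,fx=5,fy=5,interpolation=cv2.INTER_CUBIC))
E
```

```text
t: 31.02
ee_pos: [437.8, -115.7, 293.0]
orientation: [2.887, 0.052, -1.196]
ft_force: [-0.2, -0.3, 0.9]
width: 0.4
t 31.02 p [ 437.8 -115.7  293. ] F [-0.2 -0.3  0.9] w 0.4
[[0.707, 0.037, -0.707], [0.024, -0.999, -0.028], [-0.707, 0.003, -0.707]] [-0.56  -0.154  2.38   1.095  0.462  0.072]
side30 [291, 147, 4, 7, 25] [292.48 149.64] [ 538.7 -111.5  245.4] th -0.022
side10 [289, 137, 3, 19, 27] [290.11 145.07] [ 553.7 -212.5  189.1] th -1.644
side10 [317, 138, 4, 6, 21] [318.57 140.38] [ 489.6 -212.5  208.7] th 1.225
side10 [303, 164, 8, 34, 168] [306.64 179.26] [ 509.8 -212.5   95.1] th 2.819
s23 [289, 137, 3, 19, 28] [290.07 145.36] [ 553.7 -212.5  188.3] th -1.707
s23 [305, 138, 8, 28, 137] [308.51 150.91] [ 510.5 -212.5  177.8] th 1.945
s23 [317, 138, 4, 6, 21] [318.57 140.38] [ 489.6 -212.5  208.7] th 1.225
side30 [290, 137, 2, 10, 16] [290.38 140.75] [ 553.5 -212.5  200.9] th -0.834
side30 [305, 138, 8, 33, 159] [308.72 153.38] [ 509.6 -212.5  171. ] th 2.106
side30 [317, 138, 4, 6, 21] [318.57 140.38] [ 489.6 -212.5  208.7] th 1.225
```

View pics/s30z.png

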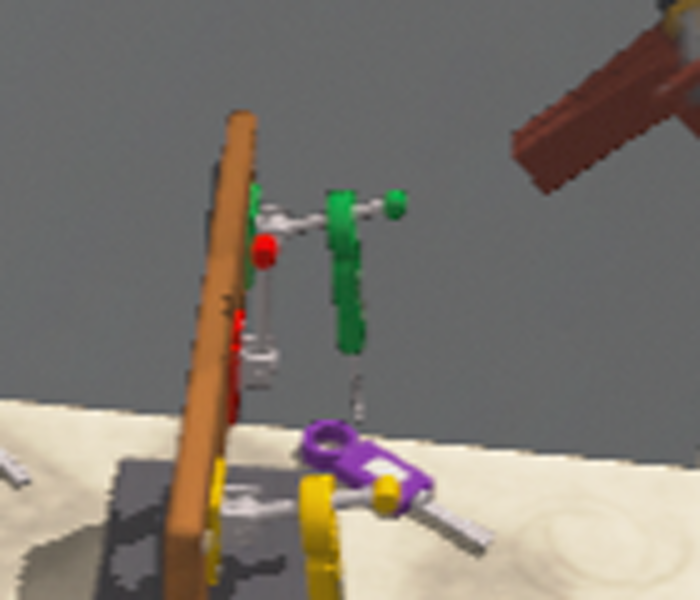

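View pics/wrist30.png

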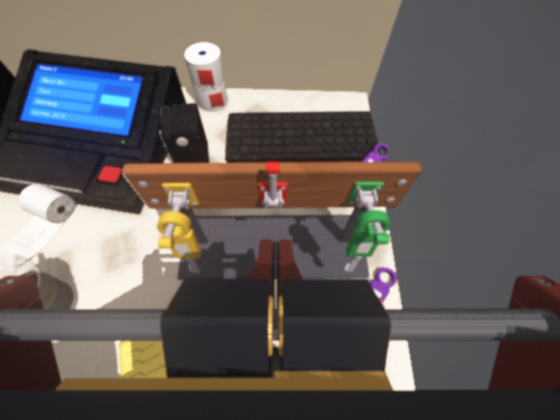

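```bash
python3 -c "
from h import *
print(workorder.close_job())"
```

```text
the job is handed in; nothing more can be done
None
```

I folded the green peg out, moved the green key onto it, folded the empty red peg back up, and handed the job in at about 31 s of the 72 s. The hand-in reports no verdict, so what follows is from my own checks.

- **Green peg:** I pressed it onto its stop with about 11.5 N, measured at the wrist. The knob stayed at exactly the same pixels from then until hand-in, about 1.225 rad from vertical.
- **Green key:** It came off the red peg and went onto the green one with almost no force. It touched the shaft with about 4 N as I lowered it. In the last pictures it hangs upright on the shaft, let go.
- **Red peg:** I pushed it home until the wrist force rose to about 10 N along x (about 12 N in all) with no further knob movement. It stayed there after I backed off, at about -0.02 rad from vertical.
- **Left alone:** The yellow key looked undisturbed, and I never went near the mug. I checked both by eye in the pictures rather than measuring them.
- **At hand-in:** The arm was clear of everything, with wrist force near zero.

Both purple keys fell over early in the run. Neither was touched, and both stayed on the desk. No check failed or disagreed.

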